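# Load the hand-cranked cartridge feeder

### The job

Swing the folding handle out of the feeder's crank, crank the carriage fully out, and set every blue-capped cartridge from the tray upright into a lane of its own, pushed home against the fence at the lane's far end and the rib on the crank's side. Then crank the carriage fully back in with the cartridges still home, and fold the handle flat again. Turn the crank only by its swung-out handle, leave the white-capped cartridges standing in the tray, and do not disturb the other things on the bench.

Things in the scene. Friction and masses are not known exactly. Their poses are not given: they have to be found in the camera images.
- feeder: White hand-cranked cartridge feeder, fixed to the bench. Origin on the bench under the middle of the loading position; x to its far (covered) end, y to its crank side, z up. Base plate 12 mm thick. From x = 90 to 220 mm it has a cover: side walls, back and clear roof, top 80 mm above the bench, blue strip (top 82 mm) along the front edge, open towards -x.
- carriage (a joint): Black carriage, 0 = fully in under the cover, 0.15 m = fully out (stop at 0.152). Driven only by the crank, 0.0159 m per rad. Plate 100 mm in x, 156 mm in y, floor 22 mm above the bench. Three lanes along x, pitch 48 mm, 44 mm wide between ribs 4 mm thick, 8 mm high; a common fence 10 mm high closes their far (+x) end, the front is open. A lane's stops: fence (+x) and rib on the crank's side (+y).
- lane1 (a point): Target point of lane 1 (nearest the crank): where the centre of a cartridge's underside lies when it is pushed home against both stops of the lane, on the carriage floor. Axes as the feeder's, moving with the carriage. Resting up to 2.5 mm short of a stop still counts as home.
- lane2 (a point): Target point of lane 2 (the middle one): where the centre of a cartridge's underside lies when it is pushed home against both stops of the lane, on the carriage floor. Axes as the feeder's, moving with the carriage. 
- lane3 (a point): Target point of lane 3 (farthest from the crank): where the centre of a cartridge's underside lies when it is pushed home against both stops of the lane, on the carriage floor. Axes as the feeder's, moving with the carriage. 
- crank (a joint): Angle of the crank disc, rad, growing counter-clockwise seen from above; 0 = carriage in, 9.42 (one and a half turns) = carriage fully out, stops at -0.05 and 9.55. Level aluminium disc 140 mm across, vertical axis, top 40 mm above the bench. Stays where it is left; friction with the carriage about 0.08 N m.
- hub (a point): On the crank disc's axis, at the height of its top face; axes as the feeder's.
- handle (a joint): Folding crank handle: 0 = folded flat across the disc, from its pivot in over the hub; 1.57 = swung out, standing upright (stop at 1.6). Stays where it is left (friction 0.05 N m). It carries a black round grip 20 mm thick, from 14 to 72 mm from the pivot, that revolves freely about its own length, so it may be held fast while cranking.
- handle_pivot (a point): Pivot of the folding handle, on the disc 55 mm from its axis, 62 mm above the bench (22 mm over the disc); the hinge line is level and tangential to the disc. At crank angle 0 it lies on the feeder's -y side of the hub; it goes round with the crank. Its two lugs stand up to 71 mm above the bench.
- handle_grip (a point): Point on the handle's centre line 50 mm from the pivot. Its y axis runs along the handle, away from the pivot; its x axis is along the hinge line.
- tray: Grey open tray, 220 x 220 mm, walls 25 mm high and 4 mm thick, floor 4 mm above the bench, fixed. Origin at the centre of its underside. Holds fresh and spent cartridges side by side.
- cart_a: Fresh reagent cartridge: plastic block, dark grey with a BLUE cap (top 12 mm), 40 x 32 x 45 mm tall, about 100 g; origin at the centre of its underside, its x axis along the 40 mm side, z up; either way round is the same. It starts upright in the tray; two or three of cart_a..c are present.
- cart_b: Fresh reagent cartridge: plastic block, dark grey with a BLUE cap (top 12 mm), 40 x 32 x 45 mm tall, about 100 g; origin at the centre of its underside, its x axis along the 40 mm side, z up; either way round is the same. It starts upright in the tray; two or three of cart_a..c are present.
- cart_c: Fresh reagent cartridge: plastic block, dark grey with a BLUE cap (top 12 mm), 40 x 32 x 45 mm tall, about 100 g; origin at the centre of its underside, its x axis along the 40 mm side, z up; either way round is the same. It starts upright in the tray; two or three of cart_a..c are present.
- spent_a: Spent cartridge: same block with a WHITE cap, 40 x 32 x 45 mm tall, about 100 g; origin at the centre of its underside, its x axis along the 40 mm side, z up; either way round is the same. It stays in the tray.
- spent_b: Spent cartridge: same block with a WHITE cap, 40 x 32 x 45 mm tall, about 100 g; origin at the centre of its underside, its x axis along the 40 mm side, z up; either way round is the same. It stays in the tray.
- scanner: Hand scanner, grey and yellow, about 150 x 62 x 34 mm, lying loose on the bench; bystander.
- jar: Round jar with a white cap, 56 mm across, 80 mm tall; bystander.
- tipbox: White box with a blue lid, 87 x 122 x 60 mm; bystander.
Mind the look-alikes: they are no part of the job. What is shaped like the cart_b but brown, green or turquoise is not meant.

How it is judged:
By the outcome, as a careful person would: the job done as asked, in the order asked, and still so for the second after the job is handed in, with the robot touching nothing.
Of cart_a, cart_b, cart_c only 2 to 3 are there at a start; the rules pass over those that are not, and their reading is None.
At some moment in a run one of cart_a, cart_b, cart_c may be knocked a few centimetres aside while the robot is not near it.
It also fails if it takes over 210 s, if anything falls off the work surface, if the arm or the gripper's body presses on something with over 40 N, if the wrist force passes 120 N, or if a joint passes its speed limit or range.

### The arm

A 6-joint arm with a two-finger parallel gripper is mounted at the origin on the work surface. World frame = base frame: x ahead of the robot, y to its left, z up, the work surface at z = 0. Lengths are in m, angles in degrees, forces in N, time in s.
With the tool pointing down it reaches from about 0.375 to 0.9 m from the base axis. Payload 3.1 kg.
Tool frame: the origin (TCP) lies at the very end of the fingers, on their centre line; the grasp point (between the pads) lies bot.grip_point_offset behind it (bot.grip_point_offset is the distance from the TCP to the grasp point, in m); z points along the fingers, y is the line along which they close (so a half turn about z gives the same grasp; the last joint's range is limited). The gripper opens to 87 mm and grips with 3 to 60 N. Pads are 19 mm wide; open, the fingers measure 117 mm over their backs; the gripper's body (75 mm by 190 mm) begins 51 mm behind the grasp point.
Start: joints at [59.674, 30.224, 82.088, -0, 67.689, -10.227], TCP at [0.215, 0.587, 0.193] pointing down, gripper open.
Joint ranges: [-176.69, 176.69], [-43.24, 126.21], [12.49, 139.97], [-82, 262], [0, 151.66], [-163.58, 163.58]. Speed limits (degrees/s): [159.86, 159.86, 180, 180, 180, 180].

### API

Orientations are given as a 3x3 rotation matrix whose columns are the frame's x, y, z axes.
In Python, from rig import bot, viewer, ticket gives the robot as it stands.
- The arm moves only by the tool servo_tool, never from a script. Its argument "targets" is a list of rows, each an object with "offset": the shift along the tool's x, y, z in m, a list of three; "dr": the turn, a rotation vector about the tool's x, y, z in degrees, a list of three. In form: [{"offset": [x, y, z], "dr": [ax, ay, az]}, ...]. A call has 1 to 20 rows; each row is the pose to reach, as a shift and turn from the pose commanded when the call began, along the tool's axes at that moment; what a row does not reach only later rows make up. A row lasts 1/12 s, in which the tool goes at most 41.7 mm and 7.16 degrees, less where a joint would pass 70% of its speed; a pose out of reach is approached as far as the arm can. A call with a gripper value outside its range is refused whole. "gripper" is the gripper command: -1 is fully open, 1 is shut, values between are in proportion, set as the call begins (left out, the last holds). The fingers move at their own pace and stop on an object; the grip force is fixed at half the most. Time passes only in rows, so rows that repeat a pose let the fingers close. It gives the time, the measured TCP pose, the force, the opening and the grip force at its end, in the units of the state.
- bot.read_state(): the state, without advancing time (a new reading comes with each control period).
- viewer.capture(name): name is "scene" or "top" or "wrist"; returns a dict with "color" (400x640x3 uint8, red, green, blue), "camera_matrix" (3x3 intrinsics, pixels), "k1" (the pictures are not rectified: a ray, as slopes to the right and down, at radius r is drawn at 1 + k1 r^2 times it, then the intrinsics apply), "R" (3x3) and "t" (3): a world point X has camera coordinates R X + t. Camera axes: x right, y down, z forward; pixel columns grow to the right and rows downward; lengths in m; the calibration is good to about 2 mm. A picture is of the moment at which its call begins. There is no depth.
- ticket.hand_in(): hands the job in; it is judged then, once.
The state is a dict: "time_s": time; "joint_positions": joint angles; "qvel": joint speeds; "tau": joint torques, N m; "position": TCP position; "tcp_rot": TCP orientation; "force": force on the tool from outside, world axes, zero at the start; "moment": the same for the moment, N m; "opening": opening from 0.0 (shut) to 1.0 (fully open); "grasp_force": force on a finger pad.
Only numpy, scipy, OpenCV 4.12 (cv2) and the standard library are available. Lean on these libraries where they do the work, as an engineer would, in place of code of your own. Each camera call takes 0.05 s, during which the arm holds its last target. There are 200 camera calls.

## Working session

There is one attempt and no reset: what is moved stays moved. The work goes in short steps, Python scripts to look and compute and a tool call to move; the robot and the scene stay as the last step left them, time stands still between calls to the robot, and variables do not carry over. Pictures are saved under pics/ and viewed, at most 14 in all, crops included, and the job is handed in when it is done.

Besides the shell and the picture viewer there is one more tool, called after "Request:" as name(argument=value, ...), one argument or row to a line, values as JSON. servo_tool: Moves the arm, as the interface text tells. Its arguments: {"type":"object","properties":{"targets":{"type":"array"},"gripper":{"type":"number"}},"required":["targets"]}

```bash
mkdir -p pics; ls; python3 - <<'E'
from rig import bot, viewer
import cv2,json,numpy as np
s=bot.read_state(); print(s, bot.grip_point_offset)
for n in ["scene","top"]:
    c=viewer.capture(n); cv2.imwrite(f"pics/{n}0.png",c["color"][:,:,::-1])
    print(n,c["camera_matrix"],c["k1"],c["R"],c["t"])
    np.savez(f"pics/{n}0.npz",**c)
E
```

```text
pics
{'time_s': 0.0, 'joint_positions': array([ 5.96745558e+01,  3.02800699e+01,  8.21553871e+01,  1.16940153e-03,
        6.76891153e+01, -1.02278203e+01]), 'qvel': array([ 0.02003736,  0.07286543, -0.04575422, -0.05273642, -0.0430549 ,
       -0.11395808]), 'tau': array([ 9.03946457e-04, -4.40039062e+01, -1.76594514e+01,  6.33924454e-02,
        5.82376169e-02, -1.94509689e-04]), 'position': array([0.21433148, 0.58626398, 0.19226541]), 'tcp_rot': array([[-9.39105608e-01,  3.43626855e-01, -1.11407261e-03],
       [ 3.43628422e-01,  9.39103839e-01, -1.86716800e-03],
       [ 4.04620795e-04, -2.13629496e-03, -9.99997636e-01]]), 'force': array([ 1.24293981, -0.26637767, -0.06676392]), 'moment': array([ 0.01442331,  0.00959884, -0.00020962]), 'grasp_force': 0.0, 'opening': 1.0021873963062324} 0.0187
scene [[404.3985163    0.         322.4482702 ]
 [  0.         404.3985163  196.26277943]
 [  0.           0.           1.        ]] -0.07471147294450119 [[ 0.62747685  0.77853141 -0.01271368]
 [ 0.47742388 -0.39758776 -0.7835754 ]
 [-0.61509287  0.48560561 -0.62116661]] [-0.33413248 -0.18985787  1.58236697]
top [[460.0978217    0.         318.46422272]
 [  0.         460.0978217  201.10065293]
 [  0.           0.           1.        ]] -0.037769564104269196 [[ 0.02626287 -0.99955578  0.01408939]
 [-0.98438243 -0.02831334 -0.17375152]
 [ 0.17407325 -0.00930613 -0.98468873]] [-0.00535075  0.56711052  1.27050696]
```

View pics/top0.png

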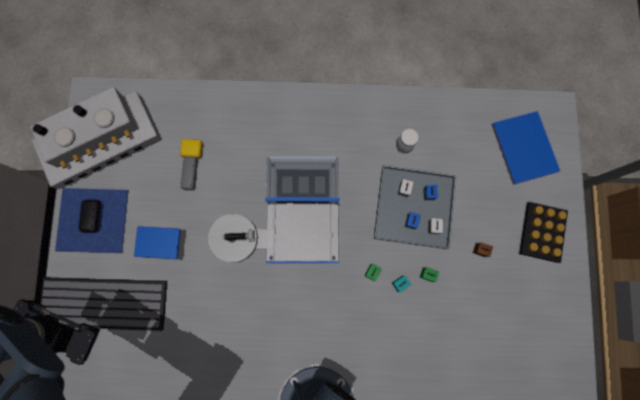

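View pics/scene0.png

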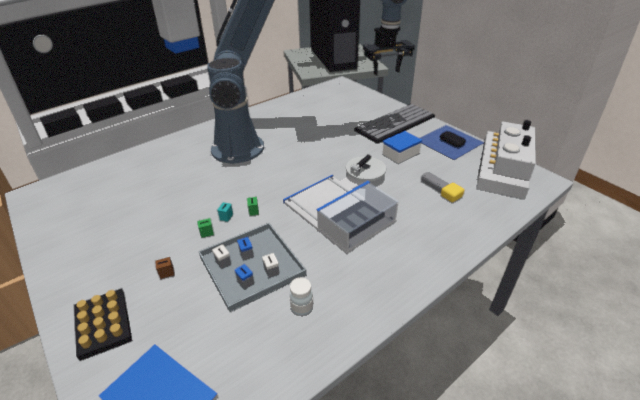

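The top view shows the feeder in the middle: disc at about (233,238), handle folded with its pivot at about (250,235), cover at rows 157-200. The tray is on the right, with blue caps at (431,192) and (413,220) and white caps at (406,187) and (437,226). The scene view agrees.

```bash
cat > h.py <<'E'
import numpy as np, cv2
from rig import bot, viewer, ticket
def cap(n,save=None):
    c=viewer.capture(n)
    if save: cv2.imwrite(f"pics/{save}.png",c["color"][:,:,::-1])
    return c
def dist(c): return np.array([float(c["k1"]),0,0,0,0])
def ray(c,u,v):
    # undistort
    p=cv2.undistortPointsIter(np.array([[[u,v]]],float),c["camera_matrix"],dist(c),None,None,(3,50,1e-10))[0,0]
    d=c["R"].T@np.array([p[0],p[1],1]); o=-c["R"].T@c["t"]; return o,d
def at(c,u,v,z):
    o,d=ray(c,u,v); return o+d*(z-o[2])/d[2]
def proj(c,X):
    X=np.atleast_2d(np.array(X,float)); return cv2.projectPoints(X,cv2.Rodrigues(np.array(c["R"]))[0],np.array(c["t"],float),c["camera_matrix"],dist(c))[0][:,0]
def blobs(c,lo,hi,z,amin=20):
    h=cv2.cvtColor(c["color"],cv2.COLOR_RGB2HSV); m=cv2.inRange(h,lo,hi)
    n,l,s,ce=cv2.connectedComponentsWithStats(m)
    return [(s[i,4],ce[i].round(1),at(c,*ce[i],z).round(4)) for i in range(1,n) if s[i,4]>=amin]
def loadc(f): return dict(np.load(f))
E
python3 - <<'E'
from h import *
t=loadc("pics/top0.npz")
print(blobs(t,(100,120,60),(130,255,255),0.049))
im=t["color"][:,:,::-1]
a=cv2.resize(im[150:275,200:350],None,fx=5,fy=4.8,interpolation=cv2.INTER_CUBIC)
cv2.imwrite("pics/crop1.png",cv2.resize(im[150:270,200:350],(750,600),interpolation=cv2.INTER_CUBIC))
cv2.imwrite("pics/crop2.png",cv2.resize(im[160:255,365:465],(600,570),interpolation=cv2.INTER_CUBIC))
E
```

```text
[(np.int32(3014), array([525.8, 147.1]), array([ 0.7482, -0.6024,  0.049 ])), (np.int32(160), array([431.3, 191.5]), array([ 0.6049, -0.316 ,  0.049 ])), (np.int32(3281), array([ 92. , 221.3]), array([0.49  , 0.6551, 0.049 ])), (np.int32(336), array([302.3, 199. ]), array([0.5719, 0.0569, 0.049 ])), (np.int32(163), array([413.1, 220. ]), array([ 0.52 , -0.262,  0.049])), (np.int32(1304), array([156.9, 242.3]), array([0.4357, 0.4637, 0.049 ])), (np.int32(71), array([302., 262.]), array([0.3924, 0.0519, 0.049 ]))]
```

View pics/crop1.png

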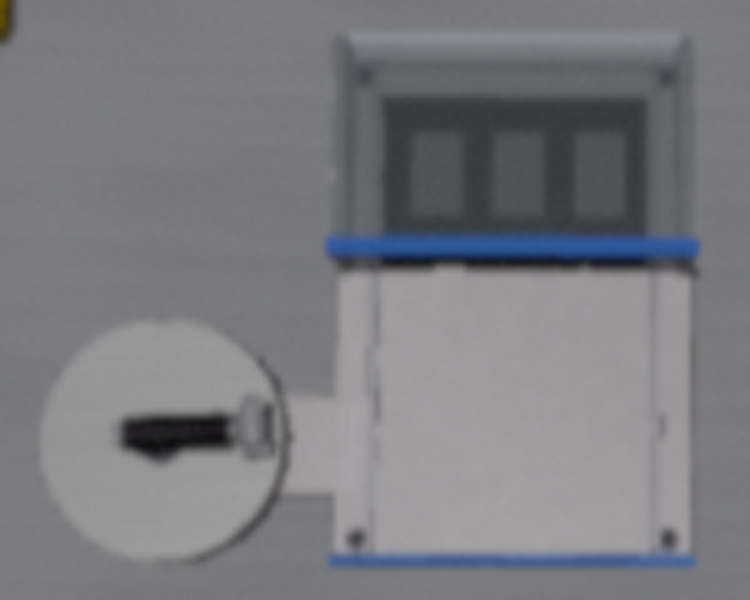

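View pics/crop2.png

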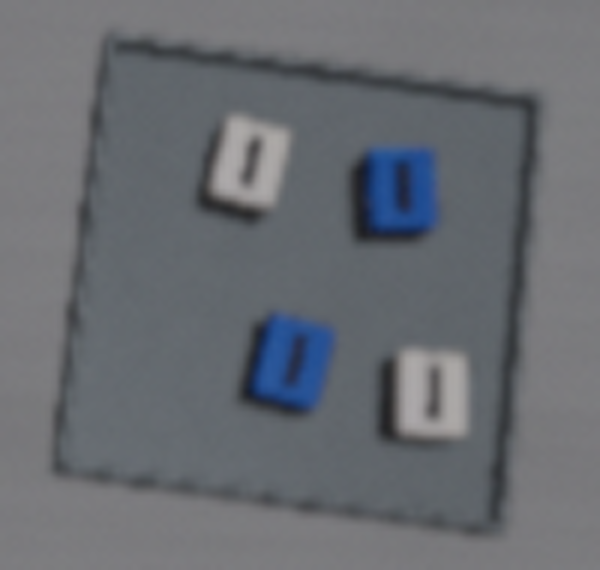

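Crop 1 (÷5, offset +(200,150)) shows the strip running from (265.4,199.4) to (339.6,200), the disc centre at about (232.8,238.2), and the handle folded from its lugs at (251,235.5) towards the hub. Crop 2 shows two blue and two white cartridges, with the slot along their long (40 mm) sides.

```bash
python3 - <<'E'
from h import *
t=loadc("pics/top0.npz"); s=loadc("pics/scene0.npz")
def q(n,u,v,z): print(n,at(t,u,v,z).round(4))
c=lambda u,v:(200+u/5,150+v/5)
q("stripL",*c(327,247),.082);q("stripR",*c(698,250),.082)
q("stripL front",*c(327,257),.082);q("stripR front",*c(698,260),.082)
q("hub",*c(164,441),.04); q("discL",*c(40,441),.04);q("discR",*c(288,441),.04)
q("discT",*c(164,318),.04);q("discB",*c(164,562),.04)
q("pivot",*c(257,428),.065)
q("grip end",*c(120,434),.062)
q("baseFL",*c(330,562),.012);q("baseFR",*c(694,562),.012)
q("coverBL",*c(340,33),.08);q("coverBR",*c(690,33),.08)
# carts: min area rect of blue caps
h=cv2.cvtColor(t["color"],cv2.COLOR_RGB2HSV)
for nm,x0,y0,x1,y1,lo,hi in [("b1",420,180,445,205,(100,120,60),(130,255,255)),("b2",400,208,425,232,(100,120,60),(130,255,255)),("w1",395,175,418,197,(0,0,150),(180,60,255)),("w2",425,213,448,238,(0,0,150),(180,60,255))]:
    m=cv2.inRange(h[y0:y1,x0:x1],lo,hi); pts=cv2.findNonZero(m)[:,0]+[x0,y0]
    W=np.array([at(t,u,v,.049)[:2] for u,v in pts]); r=cv2.minAreaRect((W*1000).astype(np.float32)); print(nm,r)
for n,(u,v) in dict(TL=(105,35),TR=(540,95),BR=(500,535),BL=(55,470)).items(): print(n,at(t,365+u/6,160+v/6,.025).round(4))
E
```

```text
stripL [0.5619 0.159  0.082 ]
stripR [ 0.5662 -0.0486  0.082 ]
stripL front [0.5562 0.1588 0.082 ]
stripR front [ 0.5605 -0.0487  0.082 ]
hub [0.4545 0.2512 0.04  ]
discL [0.4525 0.3218 0.04  ]
discR [0.4565 0.1806 0.04  ]
discT [0.5252 0.2552 0.04  ]
discB [0.3862 0.2473 0.04  ]
pivot [0.461  0.1952 0.065 ]
grip end [0.4558 0.2722 0.062 ]
baseFL [0.3899 0.1564 0.012 ]
baseFR [ 0.3956 -0.0536  0.012 ]
coverBL [0.6862 0.1576 0.08  ]
coverBR [ 0.6922 -0.0418  0.08  ]
b1 ((604.8888549804688, -316.5684814453125), (32.1500129699707, 39.608741760253906), 89.15438842773438)
b2 ((520.0593872070312, -261.852783203125), (33.31560516357422, 41.53736114501953), 75.74066925048828)
w1 ((617.8434448242188, -243.5365447998047), (28.094404220581055, 36.144229888916016), 75.98247528076172)
w2 ((507.47613525390625, -329.4012145996094), (26.015552520751953, 35.47412109375), 89.08988189697266)
TL [ 0.6833 -0.1775  0.025 ]
TR [ 0.6594 -0.3941  0.025 ]
BR [ 0.4411 -0.3692  0.025 ]
BL [ 0.4668 -0.1538  0.025 ]
```

```bash
cat >> h.py <<'E'
YAW=1.5
def rel(p,yaw):
    """offset and dr in tool axes to TCP p with tool down, closing axis y at yaw deg"""
    s=bot.read_state(); R=s["tcp_rot"]
    y=np.deg2rad(yaw); Rt=np.array([[-np.sin(y),np.cos(y),0],[np.cos(y),np.sin(y),0],[0,0,-1]]).T
    o=R.T@(np.array(p)-s["position"]); dr=np.rad2deg(cv2.Rodrigues(R.T@Rt)[0][:,0])
    print("t",round(s["time_s"],2),"off",o.round(4),"dr",dr.round(1),"len",np.linalg.norm(o).round(3))
E
python3 - <<'E'
from h import *
rel([.44,.225,.25],1.5)
E
```

```text
t 0.1 off [-0.336  -0.2619 -0.0572] dr [-0.1  0.  68.4] len 0.43
```

Request:
servo_tool(
  targets=[
    {"offset": [-0.168, -0.131, -0.057], "dr": [0, 0, 34.2]},
    {"offset": [-0.168, -0.131, -0.057], "dr": [0, 0, 34.2]},
    {"offset": [-0.168, -0.131, -0.057], "dr": [0, 0, 34.2]},
    {"offset": [-0.168, -0.131, -0.057], "dr": [0, 0, 34.2]},
    {"offset": [-0.168, -0.131, -0.057], "dr": [0, 0, 34.2]},
    {"offset": [-0.336, -0.262, -0.057], "dr": [0, 0, 68.4]},
    {"offset": [-0.336, -0.262, -0.057], "dr": [0, 0, 68.4]},
    {"offset": [-0.336, -0.262, -0.057], "dr": [0, 0, 68.4]},
    {"offset": [-0.336, -0.262, -0.057], "dr": [0, 0, 68.4]},
    {"offset": [-0.336, -0.262, -0.057], "dr": [0, 0, 68.4]},
    {"offset": [-0.336, -0.262, -0.057], "dr": [0, 0, 68.4]},
    {"offset": [-0.336, -0.262, -0.057], "dr": [0, 0, 68.4]},
    {"offset": [-0.336, -0.262, -0.057], "dr": [0, 0, 68.4]},
    {"offset": [-0.336, -0.262, -0.057], "dr": [0, 0, 68.4]},
  ],
)

```text
time_s: 1.27
position: [0.4394, 0.2258, 0.2499]
tcp_rot: [[-0.026, 1.0, -0.001], [1.0, 0.026, 0.0], [0.0, -0.001, -1.0]]
force: [0.3, 0.0, -0.2]
opening: 0.997
grasp_force: 0.0
```

```bash
python3 - <<'E'
from h import *
c=cap("wrist","w1"); np.savez("pics/w1.npz",**c)
print(bot.read_state()["position"],c["k1"],-c["R"].T@c["t"],c["R"][2])
rel([.44,.225,.25],1.5)
print(proj(c,[[.4555,.2512,.04],[.457,.196,.062],[.454,.268,.062],[.44,.225,.25]]))
E
```

```text
[0.43922487 0.22621066 0.24996812] -0.015102959437188887 [0.43675348 0.29137316 0.44146855] [ 0.00500421 -0.24062634 -0.97060492]
t 1.32 off [-0.0012  0.0007 -0.    ] dr [-0.1 -0.   0.1] len 0.001
[[331.36078367 154.40954126]
 [331.70855894 200.58069898]
 [331.40886353 142.13753951]
 [319.86285982 227.74442051]]
```

View pics/w1.png

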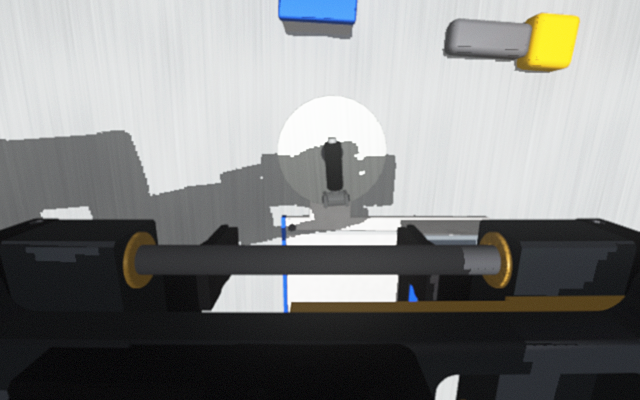

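The wrist view shows the disc spanning columns 278-387 (top at row 96), with the handle running from its tip at (332,142) to its lugs at about (336,198). This agrees closely with the predicted positions.

```bash
python3 - <<'E'
from h import *
c=loadc("pics/w1.npz")
for u,v,z in [(278,148,.04),(387,148,.04),(332,96,.04),(336,198,.065),(332,141,.062),(334,188,.062)]: print(u,v,at(c,u,v,z).round(4))
E
```

```text
278 148 [0.3874 0.2576 0.04  ]
387 148 [0.5259 0.2612 0.04  ]
332 96 [0.4537 0.3223 0.04  ]
336 198 [0.462  0.2002 0.065 ]
332 141 [0.4547 0.2694 0.062 ]
334 188 [0.4592 0.2121 0.062 ]
```

Request:
servo_tool(
  targets=[
    {"offset": [0.021, 0.018, 0.04], "dr": [0, 0, -2.8]},
    {"offset": [0.021, 0.018, 0.08], "dr": [0, 0, -2.8]},
    {"offset": [0.021, 0.018, 0.12], "dr": [0, 0, -2.8]},
    {"offset": [0.021, 0.018, 0.15], "dr": [0, 0, -2.8]},
    {"offset": [0.021, 0.018, 0.17], "dr": [0, 0, -2.8]},
    {"offset": [0.021, 0.018, 0.185], "dr": [0, 0, -2.8]},
    {"offset": [0.021, 0.018, 0.195], "dr": [0, 0, -2.8]},
    {"offset": [0.021, 0.018, 0.2], "dr": [0, 0, -2.8]},
    {"offset": [0.021, 0.018, 0.203], "dr": [0, 0, -2.8]},
    {"offset": [0.021, 0.018, 0.203], "dr": [0, 0, -2.8]},
    {"offset": [0.021, 0.018, 0.203], "dr": [0, 0, -2.8]},
  ],
)

```text
time_s: 2.23
position: [0.4583, 0.2474, 0.0481]
tcp_rot: [[-0.075, 0.997, 0.002], [0.997, 0.075, 0.001], [0.0, 0.002, -1.0]]
force: [0.1, 0.3, -0.1]
opening: 0.996
grasp_force: 0.0
```

Request:
servo_tool(
  targets=[
    {"offset": [0, 0, 0], "dr": [0, 0, 0]},
    {"offset": [0, 0, 0], "dr": [0, 0, 0]},
    {"offset": [0, 0, 0], "dr": [0, 0, 0]},
    {"offset": [0, 0, 0], "dr": [0, 0, 0]},
    {"offset": [0, 0, 0], "dr": [0, 0, 0]},
    {"offset": [0, 0, 0], "dr": [0, 0, 0]},
    {"offset": [0, 0, 0], "dr": [0, 0, 0]},
    {"offset": [0, 0, 0], "dr": [0, 0, 0]},
    {"offset": [0, 0, 0], "dr": [0, 0, 0]},
    {"offset": [0, 0, 0], "dr": [0, 0, 0]},
  ],
  gripper=1,
)

```text
time_s: 3.07
position: [0.4577, 0.2469, 0.0472]
tcp_rot: [[-0.075, 0.997, -0.0], [0.997, 0.075, -0.0], [-0.0, -0.0, -1.0]]
force: [-0.2, -0.3, 0.5]
opening: 0.325
grasp_force: 0.0
```

Request:
servo_tool(
  targets=[
    {"offset": [0, 0, 0], "dr": [0, 0, 0]},
    {"offset": [0, 0, 0], "dr": [0, 0, 0]},
    {"offset": [0, 0, 0], "dr": [0, 0, 0]},
    {"offset": [0, 0, 0], "dr": [0, 0, 0]},
  ],
)

```text
time_s: 3.4
position: [0.4574, 0.2469, 0.0472]
tcp_rot: [[-0.075, 0.997, -0.001], [0.997, 0.075, -0.0], [-0.0, -0.001, -1.0]]
force: [-0.4, 0.1, 0.6]
opening: 0.177
grasp_force: 28.5
```

Request:
servo_tool(
  targets=[
    {"offset": [-0.0004, 0, -0.0064], "dr": [0, 0, 0]},
    {"offset": [-0.0017, 0, -0.0127], "dr": [0, 0, 0]},
    {"offset": [-0.0037, 0, -0.0188], "dr": [0, 0, 0]},
    {"offset": [-0.0066, 0, -0.0245], "dr": [0, 0, 0]},
    {"offset": [-0.0101, 0, -0.0298], "dr": [0, 0, 0]},
    {"offset": [-0.0144, 0, -0.0346], "dr": [0, 0, 0]},
    {"offset": [-0.0144, 0, -0.0346], "dr": [0, 0, 0]},
  ],
)

```text
time_s: 3.98
position: [0.4595, 0.2319, 0.0831]
tcp_rot: [[-0.074, 0.997, 0.002], [0.997, 0.074, 0.0], [0.0, 0.002, -1.0]]
force: [-0.3, 0.5, 0.8]
opening: 0.006
grasp_force: 0.0
```

Request:
servo_tool(
  targets=[
    {"offset": [-0.0048, 0, -0.0043], "dr": [0, 0, 0]},
    {"offset": [-0.0101, 0, -0.0078], "dr": [0, 0, 0]},
    {"offset": [-0.0159, 0, -0.0107], "dr": [0, 0, 0]},
    {"offset": [-0.0219, 0, -0.0127], "dr": [0, 0, 0]},
    {"offset": [-0.0282, 0, -0.014], "dr": [0, 0, 0]},
    {"offset": [-0.0346, 0, -0.0144], "dr": [0, 0, 0]},
    {"offset": [-0.035, 0, -0.0144], "dr": [0, 0, 0]},
    {"offset": [-0.035, 0, -0.0144], "dr": [0, 0, 0]},
  ],
)

```text
time_s: 4.65
position: [0.4614, 0.1971, 0.0961]
tcp_rot: [[-0.074, 0.997, -0.0], [0.997, 0.074, 0.0], [0.0, -0.0, -1.0]]
force: [-0.2, 0.8, 0.1]
opening: 0.008
grasp_force: 0.0
```

```bash
python3 - <<'E'
from h import *
c=cap("scene"); cv2.imwrite("pics/s2.png",cv2.resize(c["color"][100:250,270:470,::-1],None,fx=4,fy=4,interpolation=cv2.INTER_CUBIC))
E
```

```text
(no output)
```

View pics/s2.png

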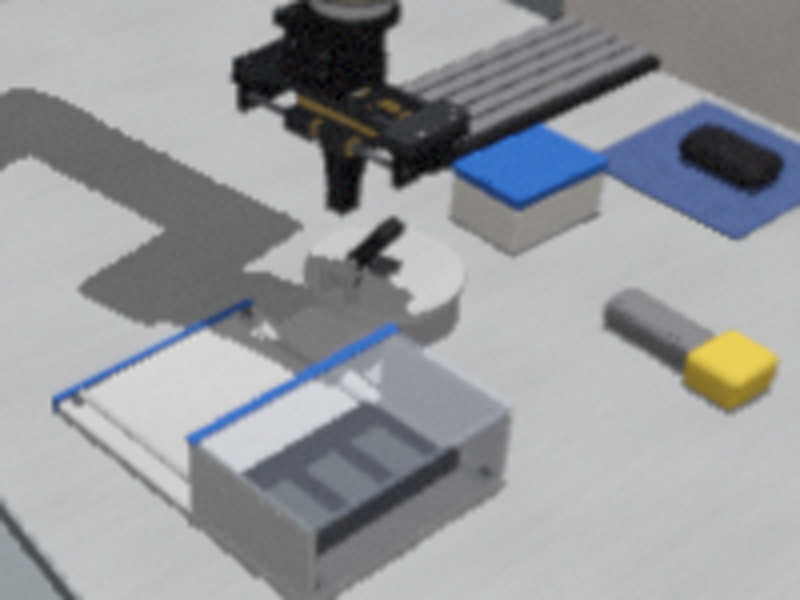

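The grip slipped off. The fingers are closed and empty above, and the handle runs from its lugs at about (357,272) to its tip at (400,225) in the crop, possibly raised a little. I'll check its angle.

```bash
python3 - <<'E'
from h import *
c=loadc("pics/scene0.npz")
P=np.array([.4605,.1977,.062]); d=np.array([-.075,.997,0])
for th in range(0,61,10):
    a=np.deg2rad(th); print(th,[(4*(x-[270,100])).round(0) for x in proj(c,[P+.014*(d*np.cos(a)+[0,0,np.sin(a)]),P+.072*(d*np.cos(a)+[0,0,np.sin(a)])])])
E
```

```text
0 [array([350., 263.]), array([396., 236.])]
10 [array([350., 260.]), array([396., 225.])]
20 [array([349., 258.]), array([394., 214.])]
30 [array([349., 257.]), array([390., 205.])]
40 [array([348., 255.]), array([385., 198.])]
50 [array([346., 254.]), array([379., 193.])]
60 [array([345., 254.]), array([371., 190.])]
```

Request:
servo_tool(
  targets=[
    {"offset": [0, 0, -0.01], "dr": [0, 0, 0]},
    {"offset": [0.01, 0, -0.01], "dr": [0, 0, 0]},
    {"offset": [0.02, -0.001, -0.01], "dr": [0, 0, 0]},
    {"offset": [0.03, -0.001, -0.01], "dr": [0, 0, 0]},
    {"offset": [0.045, -0.001, -0.01], "dr": [0, 0, 0]},
    {"offset": [0.045, -0.001, -0.01], "dr": [0, 0, 0]},
    {"offset": [0.045, -0.001, -0.01], "dr": [0, 0, 0]},
    {"offset": [0.045, -0.001, -0.01], "dr": [0, 0, 0]},
    {"offset": [0.045, -0.001, -0.01], "dr": [0, 0, 0]},
    {"offset": [0.045, -0.001, -0.01], "dr": [0, 0, 0]},
    {"offset": [0.045, -0.001, -0.01], "dr": [0, 0, 0]},
    {"offset": [0.045, -0.001, -0.01], "dr": [0, 0, 0]},
  ],
  gripper=-1,
)

```text
time_s: 5.7
position: [0.4571, 0.2421, 0.1063]
tcp_rot: [[-0.074, 0.997, -0.0], [0.997, 0.074, -0.0], [-0.0, -0.0, -1.0]]
force: [0.1, -0.2, -0.3]
opening: 0.834
grasp_force: 0.0
```

Request:
servo_tool(
  targets=[
    {"offset": [0, 0, 0.02], "dr": [0, 0, 0]},
    {"offset": [0, 0, 0.035], "dr": [0, 0, 0]},
    {"offset": [0, 0, 0.048], "dr": [0, 0, 0]},
    {"offset": [0, 0, 0.056], "dr": [0, 0, 0]},
    {"offset": [0, 0, 0.06], "dr": [0, 0, 0]},
    {"offset": [0, 0, 0.061], "dr": [0, 0, 0]},
    {"offset": [0, 0, 0.062], "dr": [0, 0, 0]},
    {"offset": [0, 0, 0.062], "dr": [0, 0, 0]},
  ],
)

```text
time_s: 6.37
position: [0.4574, 0.2425, 0.0446]
tcp_rot: [[-0.075, 0.997, 0.001], [0.997, 0.075, 0.0], [0.0, 0.001, -1.0]]
force: [-0.3, 0.4, -0.4]
opening: 1.0
grasp_force: 0.0
```

Request:
servo_tool(
  targets=[
    {"offset": [0, 0, 0], "dr": [0, 0, 0]},
    {"offset": [0, 0, 0], "dr": [0, 0, 0]},
    {"offset": [0, 0, 0], "dr": [0, 0, 0]},
    {"offset": [0, 0, 0], "dr": [0, 0, 0]},
    {"offset": [0, 0, 0], "dr": [0, 0, 0]},
    {"offset": [0, 0, 0], "dr": [0, 0, 0]},
    {"offset": [0, 0, 0], "dr": [0, 0, 0]},
    {"offset": [0, 0, 0], "dr": [0, 0, 0]},
    {"offset": [0, 0, 0], "dr": [0, 0, 0]},
    {"offset": [0, 0, 0], "dr": [0, 0, 0]},
    {"offset": [0, 0, 0], "dr": [0, 0, 0]},
    {"offset": [0, 0, 0], "dr": [0, 0, 0]},
    {"offset": [0, 0, 0], "dr": [0, 0, 0]},
    {"offset": [0, 0, 0], "dr": [0, 0, 0]},
    {"offset": [0, 0, 0], "dr": [0, 0, 0]},
    {"offset": [0, 0, 0], "dr": [0, 0, 0]},
    {"offset": [0, 0, 0], "dr": [0, 0, 0]},
  ],
  gripper=1,
)

```text
time_s: 7.78
position: [0.4577, 0.2425, 0.0444]
tcp_rot: [[-0.075, 0.997, 0.001], [0.997, 0.075, 0.0], [0.0, 0.001, -1.0]]
force: [2.2, 0.2, -0.8]
opening: 0.213
grasp_force: 29.8
```

```bash
python3 - <<'E'
from h import *
c=cap("wrist"); cv2.imwrite("pics/w3.png",c["color"][:,:,::-1]);print(bot.read_state()["opening"])
E
```

```text
0.21140478617876882
```

View pics/w3.png

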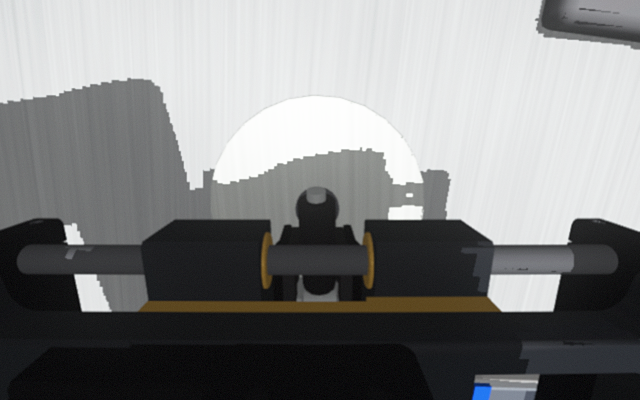

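The fingers hold the grip at (318,235), with an opening of 18.5 mm. The pads sit slightly above its axis. I'll lift a little, then regrip lower.

Request:
servo_tool(
  targets=[
    {"offset": [0, 0, -0.003], "dr": [0, 0, 0]},
    {"offset": [-0.0005, 0, -0.006], "dr": [0, 0, 0]},
    {"offset": [-0.001, 0, -0.009], "dr": [0, 0, 0]},
    {"offset": [-0.0015, 0, -0.012], "dr": [0, 0, 0]},
    {"offset": [-0.0015, 0, -0.012], "dr": [0, 0, 0]},
  ],
)

```text
time_s: 8.25
position: [0.4576, 0.2389, 0.0561]
tcp_rot: [[-0.077, 0.997, 0.0], [0.997, 0.077, -0.003], [-0.003, -0.0, -1.0]]
force: [4.3, -7.6, -3.9]
opening: 0.198
grasp_force: 30.0
```

Request:
servo_tool(
  targets=[
    {"offset": [0, 0, 0], "dr": [0, 0, 0]},
    {"offset": [0, 0, 0], "dr": [0, 0, 0]},
    {"offset": [0, 0, 0.003], "dr": [0, 0, 0]},
    {"offset": [0, 0, 0.007], "dr": [0, 0, 0]},
    {"offset": [0, 0, 0.0095], "dr": [0, 0, 0]},
    {"offset": [0, 0, 0.0095], "dr": [0, 0, 0]},
  ],
  gripper=0.2,
)

```text
time_s: 8.75
position: [0.456, 0.2409, 0.046]
tcp_rot: [[-0.075, 0.997, -0.002], [0.997, 0.075, -0.0], [-0.0, -0.002, -1.0]]
force: [-0.3, 0.6, -0.0]
opening: 0.398
grasp_force: 0.0
```

Request:
servo_tool(
  targets=[
    {"offset": [0, 0, 0], "dr": [0, 0, 0]},
    {"offset": [0, 0, 0], "dr": [0, 0, 0]},
    {"offset": [0, 0, 0], "dr": [0, 0, 0]},
    {"offset": [0, 0, 0], "dr": [0, 0, 0]},
    {"offset": [0, 0, 0], "dr": [0, 0, 0]},
    {"offset": [0, 0, 0], "dr": [0, 0, 0]},
  ],
  gripper=1,
)

```text
time_s: 9.25
position: [0.4579, 0.2411, 0.0469]
tcp_rot: [[-0.075, 0.997, 0.001], [0.997, 0.075, 0.0], [0.0, 0.001, -1.0]]
force: [1.6, 0.4, -1.0]
opening: 0.221
grasp_force: 29.9
```

Request:
servo_tool(
  targets=[
    {"offset": [-0.0005, 0, -0.003], "dr": [0, 0, 0]},
    {"offset": [-0.0015, 0, -0.0065], "dr": [0, 0, 0]},
    {"offset": [-0.003, 0, -0.0095], "dr": [0, 0, 0]},
    {"offset": [-0.005, 0, -0.013], "dr": [0, 0, 0]},
    {"offset": [-0.007, 0, -0.016], "dr": [0, 0, 0]},
    {"offset": [-0.007, 0, -0.016], "dr": [0, 0, 0]},
  ],
)

```text
time_s: 9.75
position: [0.4578, 0.2326, 0.0625]
tcp_rot: [[-0.075, 0.997, -0.0], [0.997, 0.075, -0.002], [-0.002, -0.0, -1.0]]
force: [3.7, -4.1, -8.9]
opening: 0.22
grasp_force: 30.0
```

Request:
servo_tool(
  targets=[
    {"offset": [0, 0, 0], "dr": [0, 0, 0]},
    {"offset": [0, 0, 0], "dr": [0, 0, 0]},
    {"offset": [0, 0, 0.003], "dr": [0, 0, 0]},
    {"offset": [0, 0, 0.006], "dr": [0, 0, 0]},
    {"offset": [0, 0, 0.009], "dr": [0, 0, 0]},
    {"offset": [0, 0, 0.009], "dr": [0, 0, 0]},
  ],
  gripper=0.2,
)

```text
time_s: 10.25
position: [0.4569, 0.234, 0.0532]
tcp_rot: [[-0.075, 0.997, -0.002], [0.997, 0.075, -0.0], [-0.0, -0.002, -1.0]]
force: [-0.5, 0.4, 0.4]
opening: 0.397
grasp_force: 0.0
```

Request:
servo_tool(
  targets=[
    {"offset": [0, 0, 0], "dr": [0, 0, 0]},
    {"offset": [0, 0, 0], "dr": [0, 0, 0]},
    {"offset": [0, 0, 0], "dr": [0, 0, 0]},
    {"offset": [0, 0, 0], "dr": [0, 0, 0]},
    {"offset": [0, 0, 0], "dr": [0, 0, 0]},
    {"offset": [0, 0, 0], "dr": [0, 0, 0]},
  ],
  gripper=1,
)

```text
time_s: 10.75
position: [0.458, 0.2341, 0.0538]
tcp_rot: [[-0.075, 0.997, 0.001], [0.997, 0.075, 0.0], [0.0, 0.001, -1.0]]
force: [1.2, -0.3, 0.3]
opening: 0.224
grasp_force: 30.0
```

Request:
servo_tool(
  targets=[
    {"offset": [-0.0016, 0, -0.0031], "dr": [0, 0, 0]},
    {"offset": [-0.0035, 0, -0.006], "dr": [0, 0, 0]},
    {"offset": [-0.0056, 0, -0.0088], "dr": [0, 0, 0]},
    {"offset": [-0.008, 0, -0.0114], "dr": [0, 0, 0]},
    {"offset": [-0.0105, 0, -0.0137], "dr": [0, 0, 0]},
    {"offset": [-0.0133, 0, -0.0159], "dr": [0, 0, 0]},
    {"offset": [-0.0163, 0, -0.0177], "dr": [0, 0, 0]},
    {"offset": [-0.0163, 0, -0.0177], "dr": [0, 0, 0]},
  ],
)

```text
time_s: 11.42
position: [0.4576, 0.2166, 0.0708]
tcp_rot: [[-0.075, 0.997, -0.003], [0.997, 0.075, -0.001], [-0.001, -0.003, -1.0]]
force: [2.9, -4.2, -20.7]
opening: 0.22
grasp_force: 30.0
```

```bash
python3 - <<'E'
from h import *
c=cap("scene"); cv2.imwrite("pics/s4.png",cv2.resize(c["color"][120:200,320:400,::-1],None,fx=7,fy=7,interpolation=cv2.INTER_CUBIC))
E
```

```text
(no output)
```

View pics/s4.png

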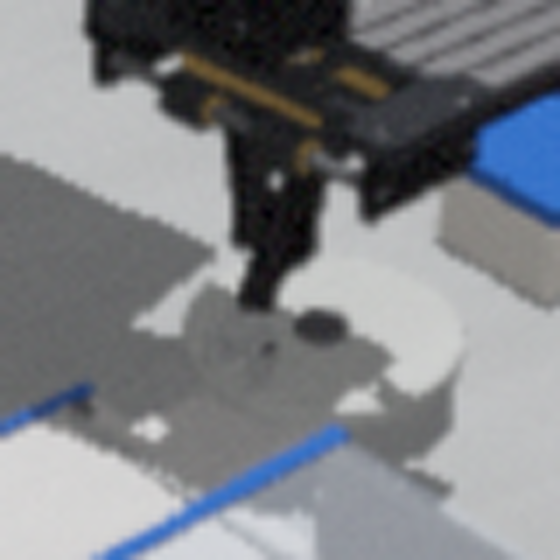

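The handle stands steep in the fingers, at about 55°. I'll finish the arc with a smaller radius.

Request:
servo_tool(
  targets=[
    {"offset": [-0.0025, 0, 0.0], "dr": [0, 0, 0]},
    {"offset": [-0.005, 0, -0.001], "dr": [0, 0, 0]},
    {"offset": [-0.0077, 0, -0.002], "dr": [0, 0, 0]},
    {"offset": [-0.0104, 0, -0.003], "dr": [0, 0, 0]},
    {"offset": [-0.013, 0, -0.0035], "dr": [0, 0, 0]},
    {"offset": [-0.016, 0, -0.004], "dr": [0, 0, 0]},
    {"offset": [-0.0185, 0, -0.004], "dr": [0, 0, 0]},
    {"offset": [-0.0205, 0, -0.004], "dr": [0, 0, 0]},
    {"offset": [-0.0205, 0, -0.004], "dr": [0, 0, 0]},
  ],
)

```text
time_s: 12.22
position: [0.4612, 0.1976, 0.0766]
tcp_rot: [[-0.074, 0.997, 0.002], [0.997, 0.074, 0.001], [0.001, 0.002, -1.0]]
force: [-1.1, 4.1, -4.1]
opening: 0.222
grasp_force: 30.0
```

Request:
servo_tool(
  targets=[
    {"offset": [0, 0, 0], "dr": [0, 0, 0]},
    {"offset": [0, 0, 0], "dr": [0, 0, 0]},
    {"offset": [0, 0, 0], "dr": [0, 0, 0]},
    {"offset": [0, 0, -0.006], "dr": [0, 0, 0]},
    {"offset": [0, 0, -0.013], "dr": [0, 0, 0]},
    {"offset": [0, 0, -0.013], "dr": [0, 0, 0]},
  ],
  gripper=0.2,
)

```text
time_s: 12.72
position: [0.462, 0.1974, 0.0902]
tcp_rot: [[-0.075, 0.997, 0.004], [0.997, 0.075, 0.0], [0.0, 0.004, -1.0]]
force: [0.4, 0.0, 0.6]
opening: 0.401
grasp_force: 0.0
```

```bash
python3 - <<'E'
from h import *
s=bot.read_state();print(s["position"])
c=cap("wrist"); np.savez("pics/w5.npz",**c)
cs=cap("scene")
a=cv2.resize(c["color"][130:330,220:420,::-1],(400,400)); b=cv2.resize(cs["color"][120:200,320:400,::-1],(400,400),interpolation=cv2.INTER_CUBIC)
cv2.imwrite("pics/w5.png",np.hstack([a,b]))
E
```

```text
[0.46202873 0.19735427 0.09019524]
```

View pics/w5.png

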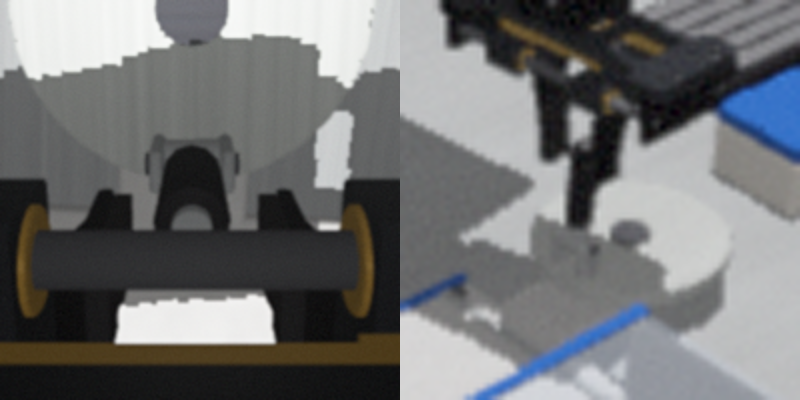

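The handle stands upright between the fingers. Its tip is at wrist px (316,240), its lugs at about (316,210), and the hub boss at about (316,137).

```bash
python3 - <<'E'
from h import *
c=loadc("pics/w5.npz")
for u,v,z in [(316,240,.134),(316,210,.065),(316,140,.04),(316,135,.045)]: print(u,v,at(c,u,v,z).round(4))
# circle of radius 55 around hub H, start angle at pivot
H=np.array([.456,.2525]); P=np.array([.4615,.1975])
print(np.linalg.norm(P-H),np.rad2deg(np.arctan2(*(P-H)[::-1])))
E
```

```text
316 240 [0.4595 0.2051 0.134 ]
316 210 [0.4599 0.2011 0.065 ]
316 140 [0.4563 0.2491 0.04  ]
316 135 [0.456 0.253 0.045]
0.05527431591616489 -84.28940686250036
```

Request:
servo_tool(
  targets=[
    {"offset": [0, 0, 0], "dr": [0, 0, 0]},
    {"offset": [0, 0, 0], "dr": [0, 0, 0]},
    {"offset": [0, 0, 0], "dr": [0, 0, 0]},
    {"offset": [0, 0, 0], "dr": [0, 0, 0]},
    {"offset": [0, 0, 0], "dr": [0, 0, 0]},
    {"offset": [0, 0, 0], "dr": [0, 0, 0]},
  ],
  gripper=1,
)

```text
time_s: 13.32
position: [0.4605, 0.1972, 0.0883]
tcp_rot: [[-0.075, 0.997, 0.0], [0.997, 0.075, -0.0], [-0.0, 0.0, -1.0]]
force: [0.2, 0.0, -0.8]
opening: 0.222
grasp_force: 30.0
```

Request:
servo_tool(
  targets=[
    {"offset": [0.0008, 0.0096, 0], "dr": [0, 0, 0]},
    {"offset": [0.0033, 0.0188, 0], "dr": [0, 0, 0]},
    {"offset": [0.0074, 0.0275, 0], "dr": [0, 0, 0]},
    {"offset": [0.0129, 0.0354, 0], "dr": [0, 0, 0]},
    {"offset": [0.0196, 0.0421, 0], "dr": [0, 0, 0]},
    {"offset": [0.0275, 0.0476, 0], "dr": [0, 0, 0]},
    {"offset": [0.0362, 0.0517, 0], "dr": [0, 0, 0]},
    {"offset": [0.0454, 0.0542, 0], "dr": [0, 0, 0]},
    {"offset": [0.055, 0.055, 0], "dr": [0, 0, 0]},
    {"offset": [0.055, 0.055, 0], "dr": [0, 0, 0]},
  ],
)

```text
time_s: 14.15
position: [0.5112, 0.259, 0.0884]
tcp_rot: [[-0.076, 0.997, 0.001], [0.997, 0.076, 0.002], [0.002, 0.001, -1.0]]
force: [-0.0, 1.5, 0.9]
opening: 0.22
grasp_force: 30.0
```

Request:
servo_tool(
  targets=[
    {"offset": [0.0096, -0.0008, 0], "dr": [0, 0, 0]},
    {"offset": [0.0188, -0.0033, 0], "dr": [0, 0, 0]},
    {"offset": [0.0275, -0.0074, 0], "dr": [0, 0, 0]},
    {"offset": [0.0354, -0.0129, 0], "dr": [0, 0, 0]},
    {"offset": [0.0421, -0.0196, 0], "dr": [0, 0, 0]},
    {"offset": [0.0476, -0.0275, 0], "dr": [0, 0, 0]},
    {"offset": [0.0517, -0.0362, 0], "dr": [0, 0, 0]},
    {"offset": [0.0542, -0.0454, 0], "dr": [0, 0, 0]},
    {"offset": [0.055, -0.055, 0], "dr": [0, 0, 0]},
    {"offset": [0.0542, -0.0646, 0], "dr": [0, 0, 0]},
    {"offset": [0.0517, -0.0738, 0], "dr": [0, 0, 0]},
    {"offset": [0.0476, -0.0825, 0], "dr": [0, 0, 0]},
    {"offset": [0.0421, -0.0904, 0], "dr": [0, 0, 0]},
    {"offset": [0.0354, -0.0971, 0], "dr": [0, 0, 0]},
    {"offset": [0.0275, -0.1026, 0], "dr": [0, 0, 0]},
    {"offset": [0.0188, -0.1067, 0], "dr": [0, 0, 0]},
    {"offset": [0.0096, -0.1092, 0], "dr": [0, 0, 0]},
    {"offset": [0, -0.11, 0], "dr": [0, 0, 0]},
  ],
)

```text
time_s: 15.65
position: [0.4012, 0.248, 0.0886]
tcp_rot: [[-0.075, 0.997, 0.0], [0.997, 0.075, 0.001], [0.001, 0.0, -1.0]]
force: [2.3, 2.6, -4.9]
opening: 0.218
grasp_force: 30.0
```

Request:
servo_tool(
  targets=[
    {"offset": [-0.0096, 0.0008, 0], "dr": [0, 0, 0]},
    {"offset": [-0.0188, 0.0033, 0], "dr": [0, 0, 0]},
    {"offset": [-0.0275, 0.0074, 0], "dr": [0, 0, 0]},
    {"offset": [-0.0354, 0.0129, 0], "dr": [0, 0, 0]},
    {"offset": [-0.0421, 0.0196, 0], "dr": [0, 0, 0]},
    {"offset": [-0.0476, 0.0275, 0], "dr": [0, 0, 0]},
    {"offset": [-0.0517, 0.0362, 0], "dr": [0, 0, 0]},
    {"offset": [-0.0542, 0.0454, 0], "dr": [0, 0, 0]},
    {"offset": [-0.055, 0.055, 0], "dr": [0, 0, 0]},
    {"offset": [-0.0542, 0.0646, 0], "dr": [0, 0, 0]},
    {"offset": [-0.0517, 0.0738, 0], "dr": [0, 0, 0]},
    {"offset": [-0.0476, 0.0825, 0], "dr": [0, 0, 0]},
    {"offset": [-0.0421, 0.0904, 0], "dr": [0, 0, 0]},
    {"offset": [-0.0354, 0.0971, 0], "dr": [0, 0, 0]},
    {"offset": [-0.0275, 0.1026, 0], "dr": [0, 0, 0]},
    {"offset": [-0.0188, 0.1067, 0], "dr": [0, 0, 0]},
    {"offset": [-0.0096, 0.1092, 0], "dr": [0, 0, 0]},
    {"offset": [0, 0.11, 0], "dr": [0, 0, 0]},
  ],
)

```text
time_s: 17.15
position: [0.5113, 0.2574, 0.0884]
tcp_rot: [[-0.075, 0.997, -0.0], [0.997, 0.075, 0.0], [0.0, -0.0, -1.0]]
force: [-1.1, -3.5, 1.8]
opening: 0.214
grasp_force: 30.0
```

Request:
servo_tool(
  targets=[
    {"offset": [0.0096, -0.0008, 0], "dr": [0, 0, 0]},
    {"offset": [0.0188, -0.0033, 0], "dr": [0, 0, 0]},
    {"offset": [0.0275, -0.0074, 0], "dr": [0, 0, 0]},
    {"offset": [0.0354, -0.0129, 0], "dr": [0, 0, 0]},
    {"offset": [0.0421, -0.0196, 0], "dr": [0, 0, 0]},
    {"offset": [0.0476, -0.0275, 0], "dr": [0, 0, 0]},
    {"offset": [0.0517, -0.0362, 0], "dr": [0, 0, 0]},
    {"offset": [0.0535, -0.042, 0], "dr": [0, 0, 0]},
    {"offset": [0.0546, -0.048, 0], "dr": [0, 0, 0]},
    {"offset": [0.0546, -0.048, 0], "dr": [0, 0, 0]},
    {"offset": [0.0546, -0.048, 0], "dr": [0, 0, 0]},
  ],
)

```text
time_s: 18.07
position: [0.4572, 0.3059, 0.0884]
tcp_rot: [[-0.076, 0.997, -0.002], [0.997, 0.076, -0.003], [-0.003, -0.002, -1.0]]
force: [-0.9, -7.2, 2.8]
opening: 0.215
grasp_force: 30.0
```

```bash
python3 - <<'E'
from h import *
c=cap("top"); np.savez("pics/t6.npz",**c)
cv2.imwrite("pics/t6.png",cv2.resize(c["color"][150:270,200:350,::-1],(750,600),interpolation=cv2.INTER_CUBIC))
E
```

```text
(no output)
```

View pics/t6.png

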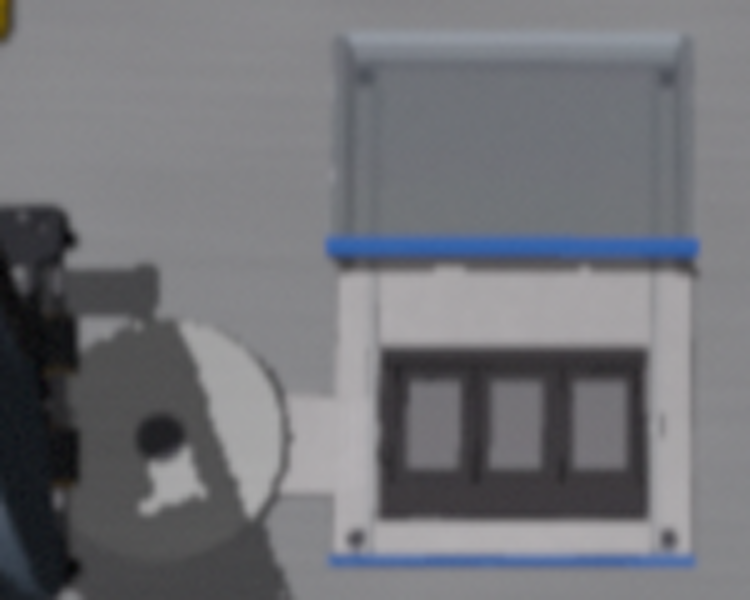

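The carriage is out, covering crop columns 380-648 and rows 347-520, with three lanes whose lighter pads are at (435,425), (517,425) and (600,425). I'll nudge a little further, release and rise.

Request:
servo_tool(
  targets=[
    {"offset": [-0.001, -0.0015, 0], "dr": [0, 0, 0]},
    {"offset": [-0.001, -0.003, 0], "dr": [0, 0, 0]},
    {"offset": [-0.001, -0.003, 0], "dr": [0, 0, 0]},
  ],
)

```text
time_s: 18.37
position: [0.4561, 0.3056, 0.0884]
tcp_rot: [[-0.075, 0.997, 0.001], [0.997, 0.075, -0.001], [-0.001, 0.001, -1.0]]
force: [1.6, -5.2, -0.3]
opening: 0.215
grasp_force: 30.0
```

Request:
servo_tool(
  targets=[
    {"offset": [0, 0, 0], "dr": [0, 0, 0]},
    {"offset": [0, 0, 0], "dr": [0, 0, 0]},
    {"offset": [0, 0, 0], "dr": [0, 0, 0]},
    {"offset": [0, 0, 0], "dr": [0, 0, 0]},
    {"offset": [0, 0, 0], "dr": [0, 0, 0]},
    {"offset": [0, 0, -0.03], "dr": [0, 0, 0]},
    {"offset": [0, 0, -0.07], "dr": [0, 0, 0]},
    {"offset": [0, 0, -0.1], "dr": [0, 0, 0]},
    {"offset": [0, 0, -0.13], "dr": [0, 0, 0]},
    {"offset": [0, 0, -0.13], "dr": [0, 0, 0]},
  ],
  gripper=-1,
)

```text
time_s: 19.2
position: [0.4603, 0.308, 0.2249]
tcp_rot: [[-0.075, 0.997, 0.013], [0.997, 0.075, 0.006], [0.005, 0.013, -1.0]]
force: [0.3, -0.1, 1.0]
opening: 0.891
grasp_force: 0.0
```

```bash
python3 - <<'E'
from h import *
c=loadc("pics/t6.npz")
k=lambda u,v,z:print((u,v),at(c,200+u/5,150+v/5,z).round(4))
k(380,347,.032);k(648,347,.032);k(648,520,.022);k(380,520,.022);k(435,380,.022);k(435,470,.022);k(600,425,.022)
k(475,480,.03);k(559,480,.03);k(390,440,.03);k(640,440,.03)
c=cap("top"); print(blobs(c,(100,120,60),(130,255,255),0.049)[:6])
h=cv2.cvtColor(c["color"],cv2.COLOR_RGB2HSV)
for u,v in [(431,192),(413,220)]:
    m=cv2.inRange(h[v-14:v+14,u-14:u+14],(100,120,60),(130,255,255)); pts=cv2.findNonZero(m)[:,0]+[u-14,v-14]
    print(cv2.minAreaRect(np.array([at(c,*p,.049)[:2]*1000 for p in pts],np.float32)))
rel([.52,-.24,.25],75.7)
E
```

```text
(380, 347) [0.513  0.1312 0.032 ]
(648, 347) [ 0.5174 -0.0235  0.032 ]
(648, 520) [ 0.4185 -0.0261  0.022 ]
(380, 520) [0.4143 0.1278 0.022 ]
(435, 380) [0.496  0.0993 0.022 ]
(435, 470) [0.4438 0.0973 0.022 ]
(600, 425) [0.4725 0.0029 0.022 ]
(475, 480) [0.4381 0.0738 0.03  ]
(559, 480) [0.4394 0.0257 0.03  ]
(390, 440) [0.4597 0.1233 0.03  ]
(640, 440) [ 0.4637 -0.0202  0.03  ]
[(np.int32(3010), array([525.8, 147. ]), array([ 0.7482, -0.6024,  0.049 ])), (np.int32(159), array([431.3, 191.5]), array([ 0.6048, -0.3161,  0.049 ])), (np.int32(2516), array([ 84.4, 221.9]), array([0.4876, 0.677 , 0.049 ])), (np.int32(227), array([302.6, 199. ]), array([0.5719, 0.0561, 0.049 ])), (np.int32(164), array([421.5, 209.3]), array([ 0.5516, -0.2867,  0.049 ])), (np.int32(554), array([151.8, 245.2]), array([0.4272, 0.4775, 0.049 ]))]
((590.8170166015625, -308.352783203125), (41.345672607421875, 79.83573913574219), 62.16067123413086)
((546.896484375, -285.21417236328125), (28.986465454101562, 29.995948791503906), 89.40986633300781)
t 19.25 off [-0.5502  0.0203 -0.0294] dr [  0.5   0.1 -71.4] len 0.551
```

The second blue cartridge was knocked to (0.552,-0.287). I'll move above it and measure it from near.

```bash
python3 - <<'E'
from h import *
rel([.595,-.297,.25],76)
E
```

```text
t 19.25 off [-0.6127  0.0908 -0.029 ] dr [  0.5   0.1 -71.7] len 0.62
```

Request:
servo_tool(
  targets=[
    {"offset": [-0.035, 0.005, -0.027], "dr": [0, 0, -5]},
    {"offset": [-0.075, 0.011, -0.027], "dr": [0, 0, -10]},
    {"offset": [-0.115, 0.017, -0.027], "dr": [0, 0, -15]},
    {"offset": [-0.155, 0.023, -0.027], "dr": [0, 0, -20]},
    {"offset": [-0.195, 0.029, -0.027], "dr": [0, 0, -25]},
    {"offset": [-0.235, 0.035, -0.027], "dr": [0, 0, -30]},
    {"offset": [-0.275, 0.041, -0.027], "dr": [0, 0, -35]},
    {"offset": [-0.315, 0.047, -0.027], "dr": [0, 0, -40]},
    {"offset": [-0.355, 0.053, -0.027], "dr": [0, 0, -45]},
    {"offset": [-0.395, 0.059, -0.027], "dr": [0, 0, -50]},
    {"offset": [-0.435, 0.064, -0.027], "dr": [0, 0, -55]},
    {"offset": [-0.475, 0.07, -0.027], "dr": [0, 0, -60]},
    {"offset": [-0.515, 0.076, -0.027], "dr": [0, 0, -65]},
    {"offset": [-0.555, 0.082, -0.027], "dr": [0, 0, -70]},
    {"offset": [-0.595, 0.088, -0.027], "dr": [0, 0, -72]},
    {"offset": [-0.613, 0.091, -0.027], "dr": [0, 0, -72]},
    {"offset": [-0.613, 0.091, -0.027], "dr": [0, 0, -72]},
    {"offset": [-0.613, 0.091, -0.027], "dr": [0, 0, -72]},
    {"offset": [-0.613, 0.091, -0.027], "dr": [0, 0, -72]},
  ],
  gripper=-0.38,
)

```text
time_s: 20.83
position: [0.5921, -0.2969, 0.2439]
tcp_rot: [[-0.972, 0.237, -0.003], [0.237, 0.972, 0.003], [0.003, 0.002, -1.0]]
force: [-1.0, 0.6, 0.2]
opening: 0.689
grasp_force: 0.0
```

```bash
cat >> h.py <<'E'
def caps(c,z=.049,lo=(100,120,50),hi=(130,255,255),amin=60):
    m=cv2.inRange(cv2.cvtColor(c["color"],cv2.COLOR_RGB2HSV),lo,hi); m=cv2.morphologyEx(m,cv2.MORPH_CLOSE,np.ones((5,5)))
    for k in cv2.findContours(m,cv2.RETR_EXTERNAL,cv2.CHAIN_APPROX_NONE)[0]:
        if cv2.contourArea(k)<amin: continue
        W=np.array([at(c,*p,z)[:2]*1000 for p in k[:,0]],np.float32); r=cv2.minAreaRect(W)
        if max(r[1])<80: print("cap",k[:,0].mean(0).round(0),np.round(r[0],1),np.round(r[1],1),round(r[2],1))
E
python3 - <<'E'
from h import *
c=cap("wrist","w7"); print(bot.read_state()["position"]); caps(c); np.savez("pics/w7.npz",**c)
caps(cap("top"))
E
```

```text
[ 0.59228356 -0.29655914  0.24439408]
cap [303. 190.] [ 604.3 -317.8] [40.7 32.1] 1.8
cap [315. 144.] [ 552.2 -290.1] [31.7 40.3] 88.2
```

View pics/w7.png

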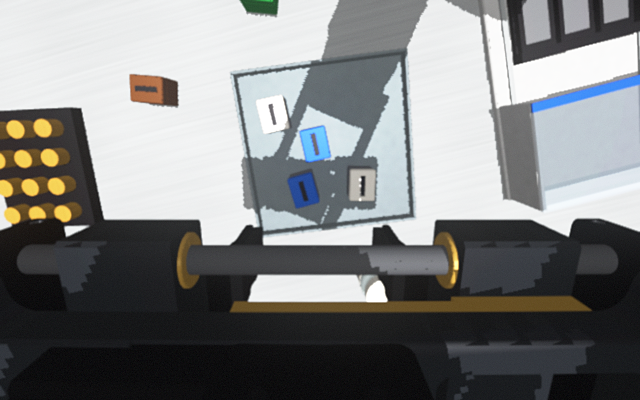

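The near view shows the tray: blue caps at (315,144) and (303,190), white caps at (272,113) and (362,185). The measured cap sizes of 40 x 32 mm match the given ones.

Request:
servo_tool(
  targets=[
    {"offset": [0.015, -0.001, 0.03], "dr": [0, 0, -6]},
    {"offset": [0.03, -0.003, 0.06], "dr": [0, 0, -12]},
    {"offset": [0.0405, -0.003, 0.09], "dr": [0, 0, -12]},
    {"offset": [0.0405, -0.003, 0.125], "dr": [0, 0, -12]},
    {"offset": [0.0405, -0.003, 0.16], "dr": [0, 0, -12]},
    {"offset": [0.0405, -0.003, 0.185], "dr": [0, 0, -12]},
    {"offset": [0.0405, -0.003, 0.205], "dr": [0, 0, -12]},
    {"offset": [0.0405, -0.003, 0.217], "dr": [0, 0, -12]},
    {"offset": [0.0405, -0.003, 0.224], "dr": [0, 0, -12]},
    {"offset": [0.0405, -0.003, 0.224], "dr": [0, 0, -12]},
    {"offset": [0.0405, -0.003, 0.224], "dr": [0, 0, -12]},
  ],
)

```text
time_s: 21.85
position: [0.5536, -0.2918, 0.0223]
tcp_rot: [[-1.0, 0.029, 0.001], [0.029, 1.0, -0.001], [-0.001, -0.001, -1.0]]
force: [0.4, 1.4, 0.0]
opening: 0.688
grasp_force: 0.0
```

Request:
servo_tool(
  targets=[
    {"offset": [0, 0, 0], "dr": [0, 0, 0]},
    {"offset": [0, 0, 0], "dr": [0, 0, 0]},
    {"offset": [0, 0, 0], "dr": [0, 0, 0]},
    {"offset": [0, 0, 0], "dr": [0, 0, 0]},
    {"offset": [0, 0, 0], "dr": [0, 0, 0]},
    {"offset": [0, 0, 0], "dr": [0, 0, 0]},
    {"offset": [0, 0, 0], "dr": [0, 0, 0]},
    {"offset": [0, 0, 0], "dr": [0, 0, 0]},
    {"offset": [0, 0, 0], "dr": [0, 0, 0]},
  ],
  gripper=1,
)

```text
time_s: 22.6
position: [0.5529, -0.2919, 0.0214]
tcp_rot: [[-1.0, 0.03, -0.0], [0.03, 1.0, 0.0], [0.0, 0.0, -1.0]]
force: [-1.2, -0.1, -0.6]
opening: 0.089
grasp_force: 0.0
```

```bash
python3 - <<'E'
from h import *
print(bot.read_state()["opening"])
c=cap("wrist"); d=cap("top"); caps(d); caps(c)
cv2.imwrite("pics/w8.png",np.hstack([cv2.resize(c["color"][50:350,170:470,::-1],(400,400)),cv2.resize(d["color"][160:255,365:465,::-1],(400,400),interpolation=cv2.INTER_CUBIC)]))
E
```

```text
0.0889468184271761
cap [321. 220.] [ 541.4 -289.6] [31.3 23.1] 88.3
```

View pics/w8.png

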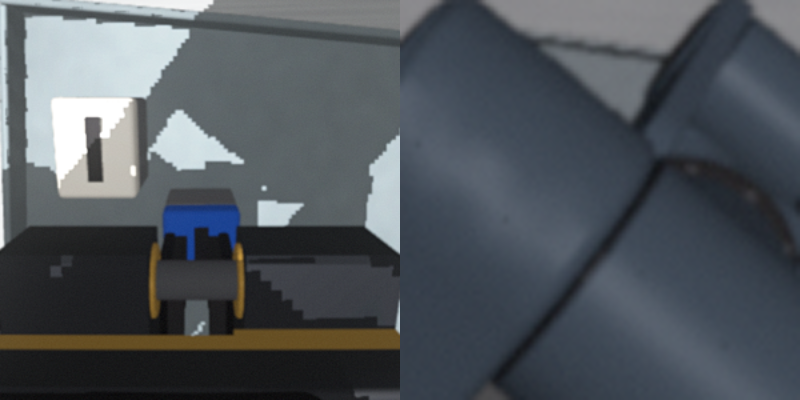

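The cartridge appears still upright in place, with the fingers closed to about 8 mm and overlapping the cap. I'll check numerically where the fingertips really are.

```bash
python3 - <<'E'
from h import *
c=loadc("pics/w1.npz"); print(c["camera_matrix"][0,0])
p=np.array([.4392,.2262,.2500]); R=np.array([[-.026,1,0],[1,.026,0],[0,0,-1]]).T
R=np.column_stack([[-.026,1,0],[1,.026,0],[0,0,-1]])
for back in [0,.01,.0187,.03]:
  for xx in [0,.0095]:
    print(back,xx,proj(c,[p+R@[xx,s*.0435,-back] for s in (-1,1)]).round(0).tolist())
im=c["color"].astype(int).sum(2)
for r in range(212,262,4):
    row=im[r]; d=np.where(row[190:450]<150)[0]+190
    runs=np.split(d,np.where(np.diff(d)>1)[0]+1); print(r,[(int(k[0]),int(k[-1])) for k in runs if len(k)>3])
E
```

```text
313.065873487848
0 0 [[251.0, 226.0], [386.0, 226.0]]
0 0.0095 [[250.0, 212.0], [387.0, 212.0]]
0.01 0 [[248.0, 231.0], [390.0, 231.0]]
0.01 0.0095 [[247.0, 216.0], [391.0, 216.0]]
0.0187 0 [[245.0, 236.0], [393.0, 236.0]]
0.0187 0.0095 [[244.0, 221.0], [394.0, 221.0]]
0.03 0 [[240.0, 244.0], [398.0, 244.0]]
0.03 0.0095 [[239.0, 227.0], [399.0, 227.0]]
212 []
216 []
220 []
224 []
228 [(219, 236), (399, 415)]
232 [(215, 237), (398, 419)]
236 [(211, 237), (398, 423)]
240 [(207, 237), (398, 426)]
244 [(201, 237), (398, 433)]
248 [(194, 197), (199, 208), (218, 221)]
252 []
256 []
260 []
```

The picture shows the real fingertips about 25-30 mm short of the reported TCP (first dark row at 227, 162 px apart). That also explains the first handle slip. I'll open and go about 26 mm lower.

Request:
servo_tool(
  targets=[
    {"offset": [0, 0, 0], "dr": [0, 0, 0]},
    {"offset": [0, 0, 0], "dr": [0, 0, 0]},
    {"offset": [0, 0, 0], "dr": [0, 0, 0]},
    {"offset": [0, 0, 0], "dr": [0, 0, 0]},
    {"offset": [0, 0, 0], "dr": [0, 0, 0]},
    {"offset": [0, 0, 0], "dr": [0, 0, 0]},
    {"offset": [0, 0, 0], "dr": [0, 0, 0]},
    {"offset": [0, 0, 0], "dr": [0, 0, 0]},
    {"offset": [0, 0, 0], "dr": [0, 0, 0]},
    {"offset": [0, 0, 0], "dr": [0, 0, 0]},
  ],
  gripper=-0.38,
)

```text
time_s: 23.53
position: [0.5529, -0.2919, 0.0215]
tcp_rot: [[-1.0, 0.03, 0.0], [0.03, 1.0, -0.0], [-0.0, -0.0, -1.0]]
force: [-0.4, 0.3, -0.3]
opening: 0.664
grasp_force: 0.0
```

Request:
servo_tool(
  targets=[
    {"offset": [0, 0.001, 0.008], "dr": [0, 0, 0]},
    {"offset": [0, 0.001, 0.014], "dr": [0, 0, 0]},
    {"offset": [0, 0.001, 0.02], "dr": [0, 0, 0]},
    {"offset": [0, 0.001, 0.024], "dr": [0, 0, 0]},
    {"offset": [0, 0.001, 0.026], "dr": [0, 0, 0]},
    {"offset": [0, 0.001, 0.026], "dr": [0, 0, 0]},
  ],
)

```text
time_s: 24.03
position: [0.5524, -0.2906, -0.0055]
tcp_rot: [[-1.0, 0.03, -0.001], [0.03, 1.0, 0.001], [0.001, 0.001, -1.0]]
force: [-0.2, -0.0, -0.8]
opening: 0.689
grasp_force: 0.0
```

Request:
servo_tool(
  targets=[
    {"offset": [0, 0, 0], "dr": [0, 0, 0]},
    {"offset": [0, 0, 0], "dr": [0, 0, 0]},
    {"offset": [0, 0, 0], "dr": [0, 0, 0]},
    {"offset": [0, 0, 0], "dr": [0, 0, 0]},
    {"offset": [0, 0, 0], "dr": [0, 0, 0]},
    {"offset": [0, 0, 0], "dr": [0, 0, 0]},
    {"offset": [0, 0, 0], "dr": [0, 0, 0]},
  ],
  gripper=1,
)

```text
time_s: 24.62
position: [0.5531, -0.2909, -0.0043]
tcp_rot: [[-1.0, 0.03, 0.0], [0.03, 1.0, -0.0], [-0.0, -0.0, -1.0]]
force: [-0.6, 1.3, 0.7]
opening: 0.365
grasp_force: 30.0
```

Gripped with a 32 mm opening. Next I lift and carry it over lane 1.

Request:
servo_tool(
  targets=[
    {"offset": [0, 0, -0.01], "dr": [0, 0, 0]},
    {"offset": [0, 0, -0.03], "dr": [0, 0, 0]},
    {"offset": [0, 0, -0.06], "dr": [0, 0, 0]},
    {"offset": [0, 0, -0.095], "dr": [0, 0, 0]},
    {"offset": [0.005, 0.02, -0.12], "dr": [0, 0, 0]},
    {"offset": [0.012, 0.05, -0.13], "dr": [0, 0, -1]},
    {"offset": [0.02, 0.085, -0.13], "dr": [0, 0, -2]},
    {"offset": [0.028, 0.12, -0.13], "dr": [0, 0, -3]},
    {"offset": [0.037, 0.158, -0.13], "dr": [0, 0, -3.2]},
    {"offset": [0.046, 0.196, -0.13], "dr": [0, 0, -3.2]},
    {"offset": [0.055, 0.234, -0.13], "dr": [0, 0, -3.2]},
    {"offset": [0.064, 0.272, -0.13], "dr": [0, 0, -3.2]},
    {"offset": [0.073, 0.31, -0.13], "dr": [0, 0, -3.2]},
    {"offset": [0.081, 0.345, -0.13], "dr": [0, 0, -3.2]},
    {"offset": [0.087, 0.37, -0.13], "dr": [0, 0, -3.2]},
    {"offset": [0.09, 0.384, -0.13], "dr": [0, 0, -3.2]},
    {"offset": [0.0907, 0.387, -0.13], "dr": [0, 0, -3.2]},
    {"offset": [0.0907, 0.387, -0.13], "dr": [0, 0, -3.2]},
    {"offset": [0.0907, 0.387, -0.13], "dr": [0, 0, -3.2]},
  ],
)

```text
time_s: 26.2
position: [0.4743, 0.098, 0.1258]
tcp_rot: [[-1.0, -0.026, 0.001], [-0.026, 1.0, -0.001], [-0.001, -0.001, -1.0]]
force: [0.7, -0.3, -1.5]
opening: 0.367
grasp_force: 30.0
```

```bash
python3 - <<'E'
from h import *
s=bot.read_state();print(s["position"],s["opening"],s["grasp_force"])
c=cap("wrist","w9"); np.savez("pics/w9.npz",**c); cv2.imwrite("pics/w9.png",c["color"][:,:,::-1])
f=lambda x,y,z:[.467+x-.026*y,.0525+y+.026*x,z]
for q in [(-.05,.078,.022),(-.05,-.078,.022),(-.05,.048,.022),(.05,.078,.032),(.05,-.078,.032),(-.05,.024,.03),(-.05,-.024,.03)]: print(q,proj(c,f(*q)).round(0))
E
```

```text
[0.47431185 0.09797948 0.1258086 ] 0.3666485563161324 29.99991926830262
(-0.05, 0.078, 0.022) [[352. 130.]]
(-0.05, -0.078, 0.022) [[184. 131.]]
(-0.05, 0.048, 0.022) [[320. 130.]]
(0.05, 0.078, 0.032) [[351. 236.]]
(0.05, -0.078, 0.032) [[190. 236.]]
(-0.05, 0.024, 0.03) [[293. 131.]]
(-0.05, -0.024, 0.03) [[240. 131.]]
```

View pics/w9.png

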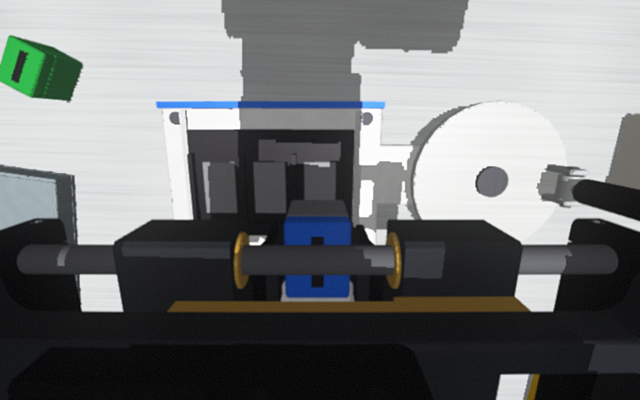

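The carriage spans columns 188-357 with its front edge at row 130. The held cartridge at (318,255) is over lane 1, and the crank stands with its handle upright at about (575,185).

Request:
servo_tool(
  targets=[
    {"offset": [0, 0.003, 0.03], "dr": [0, 0, 0]},
    {"offset": [0, 0.003, 0.06], "dr": [0, 0, 0]},
    {"offset": [0, 0.003, 0.085], "dr": [0, 0, 0]},
    {"offset": [0, 0.003, 0.1], "dr": [0, 0, 0]},
    {"offset": [0, 0.003, 0.107], "dr": [0, 0, 0]},
    {"offset": [0, 0.003, 0.109], "dr": [0, 0, 0]},
    {"offset": [0, 0.003, 0.109], "dr": [0, 0, 0]},
  ],
)

```text
time_s: 26.83
position: [0.4742, 0.1008, 0.0163]
tcp_rot: [[-1.0, -0.025, -0.0], [-0.025, 1.0, -0.0], [0.0, -0.0, -1.0]]
force: [0.4, -0.4, -1.8]
opening: 0.364
grasp_force: 30.0
```

Request:
servo_tool(
  targets=[
    {"offset": [0, 0, 0.001], "dr": [0, 0, 0]},
    {"offset": [0, 0, 0.002], "dr": [0, 0, 0]},
    {"offset": [0, 0, 0.003], "dr": [0, 0, 0]},
    {"offset": [0, 0, 0.003], "dr": [0, 0, 0]},
  ],
)

```text
time_s: 27.17
position: [0.4741, 0.1016, 0.014]
tcp_rot: [[-1.0, -0.026, 0.001], [-0.026, 1.0, -0.0], [-0.001, -0.0, -1.0]]
force: [0.1, -0.7, -0.5]
opening: 0.365
grasp_force: 30.0
```

Request:
servo_tool(
  targets=[
    {"offset": [-0.003, 0, 0], "dr": [0, 0, 0]},
    {"offset": [-0.006, 0, 0], "dr": [0, 0, 0]},
    {"offset": [-0.009, 0, 0], "dr": [0, 0, 0]},
    {"offset": [-0.012, 0, 0], "dr": [0, 0, 0]},
    {"offset": [-0.013, 0, 0], "dr": [0, 0, 0]},
    {"offset": [-0.014, 0, 0], "dr": [0, 0, 0]},
    {"offset": [-0.014, 0, 0], "dr": [0, 0, 0]},
  ],
)

```text
time_s: 27.75
position: [0.4851, 0.1019, 0.0137]
tcp_rot: [[-1.0, -0.026, -0.005], [-0.026, 1.0, -0.0], [0.005, -0.0, -1.0]]
force: [-4.7, -0.8, 6.3]
opening: 0.366
grasp_force: 30.0
```

Request:
servo_tool(
  targets=[
    {"offset": [-0.001, 0, 0], "dr": [0, 0, 0]},
    {"offset": [-0.002, 0, 0], "dr": [0, 0, 0]},
    {"offset": [-0.003, 0, 0], "dr": [0, 0, 0]},
    {"offset": [-0.003, 0, 0], "dr": [0, 0, 0]},
  ],
)

```text
time_s: 28.08
position: [0.4876, 0.102, 0.0137]
tcp_rot: [[-1.0, -0.026, -0.006], [-0.026, 1.0, -0.0], [0.006, -0.0, -1.0]]
force: [-4.6, -1.1, 6.2]
opening: 0.369
grasp_force: 30.0
```

Request:
servo_tool(
  targets=[
    {"offset": [-0.001, 0, 0], "dr": [0, 0, 0]},
    {"offset": [-0.002, 0, 0], "dr": [0, 0, 0]},
    {"offset": [-0.003, 0, 0], "dr": [0, 0, 0]},
    {"offset": [-0.003, 0, 0], "dr": [0, 0, 0]},
  ],
)

```text
time_s: 28.42
position: [0.4906, 0.1021, 0.0137]
tcp_rot: [[-1.0, -0.026, -0.006], [-0.026, 1.0, -0.0], [0.006, -0.0, -1.0]]
force: [-5.2, -0.7, 6.2]
opening: 0.369
grasp_force: 30.0
```

Request:
servo_tool(
  targets=[
    {"offset": [-0.001, 0, 0], "dr": [0, 0, 0]},
    {"offset": [-0.002, 0, 0], "dr": [0, 0, 0]},
    {"offset": [-0.003, 0, 0], "dr": [0, 0, 0]},
    {"offset": [-0.003, 0, 0], "dr": [0, 0, 0]},
  ],
)

```text
time_s: 28.75
position: [0.4936, 0.1022, 0.0137]
tcp_rot: [[-1.0, -0.026, -0.006], [-0.026, 1.0, -0.0], [0.006, -0.0, -1.0]]
force: [-4.6, -0.5, 5.8]
opening: 0.37
grasp_force: 30.0
```

Request:
servo_tool(
  targets=[
    {"offset": [-0.001, 0, 0], "dr": [0, 0, 0]},
    {"offset": [-0.002, 0, 0], "dr": [0, 0, 0]},
    {"offset": [-0.002, 0, 0], "dr": [0, 0, 0]},
  ],
)

```text
time_s: 29.0
position: [0.4957, 0.1022, 0.0137]
tcp_rot: [[-1.0, -0.027, -0.006], [-0.027, 1.0, -0.0], [0.006, -0.0, -1.0]]
force: [-4.9, -0.6, 6.0]
opening: 0.368
grasp_force: 30.0
```

Request:
servo_tool(
  targets=[
    {"offset": [-0.001, 0, 0], "dr": [0, 0, 0]},
    {"offset": [-0.002, 0, 0], "dr": [0, 0, 0]},
    {"offset": [-0.002, 0, 0], "dr": [0, 0, 0]},
  ],
)

```text
time_s: 29.25
position: [0.4976, 0.1023, 0.0137]
tcp_rot: [[-1.0, -0.026, -0.006], [-0.026, 1.0, -0.0], [0.006, -0.0, -1.0]]
force: [-4.3, -0.8, 5.2]
opening: 0.364
grasp_force: 30.0
```

```bash
python3 - <<'E'
from h import *
f=lambda x,y,z:[.467+x-.026*y,.0525+y+.026*x,z]
a=loadc("pics/w9.npz"); c=cap("wrist"); np.savez("pics/w10.npz",**c)
for n,k in (("w9",a),("now",c)):
    for y in (-.03,.01):
        X=np.linspace(-.085,-.02,66); g=[k["color"][int(v),int(u)].sum() for u,v in proj(k,[f(x,y,.022) for x in X])]
        print(n,y,[ (round(X[i]*1000),int(g[i])) for i in range(0,66,3)])
E
```

```text
w9 -0.03 [(-85, 678), (-82, 682), (-79, 681), (-76, 575), (-73, 492), (-70, 645), (-67, 749), (-64, 749), (-61, 750), (-58, 753), (-55, 753), (-52, 760), (-49, 199), (-46, 222), (-43, 219), (-40, 215), (-37, 211), (-34, 212), (-31, 204), (-28, 201), (-25, 197), (-22, 195)]
w9 0.01 [(-85, 349), (-82, 341), (-79, 334), (-76, 289), (-73, 238), (-70, 264), (-67, 422), (-64, 428), (-61, 420), (-58, 418), (-55, 426), (-52, 388), (-49, 100), (-46, 95), (-43, 97), (-40, 95), (-37, 234), (-34, 229), (-31, 225), (-28, 224), (-25, 220), (-22, 225)]
now -0.03 [(-85, 415), (-82, 456), (-79, 411), (-76, 326), (-73, 246), (-70, 226), (-67, 414), (-64, 419), (-61, 418), (-58, 431), (-55, 426), (-52, 425), (-49, 423), (-46, 421), (-43, 419), (-40, 410), (-37, 167), (-34, 108), (-31, 101), (-28, 91), (-25, 120), (-22, 167)]
now 0.01 [(-85, 335), (-82, 338), (-79, 333), (-76, 346), (-73, 234), (-70, 233), (-67, 414), (-64, 411), (-61, 412), (-58, 420), (-55, 421), (-52, 426), (-49, 418), (-46, 415), (-43, 417), (-40, 418), (-37, 164), (-34, 75), (-31, 80), (-28, 78), (-25, 71), (-22, 77)]
```

Pushing against the fence moved the carriage about 12 mm inwards, since the crank back-drives at about 5 N. So the cartridge is against the fence. I'll push gently to the rib now and re-crank fully out by the handle afterwards.

Request:
servo_tool(
  targets=[
    {"offset": [0.001, 0.001, -0.0005], "dr": [0, 0, 0]},
    {"offset": [0.001, 0.002, -0.0005], "dr": [0, 0, 0]},
    {"offset": [0.001, 0.003, -0.0005], "dr": [0, 0, 0]},
    {"offset": [0.001, 0.004, -0.0005], "dr": [0, 0, 0]},
    {"offset": [0.001, 0.004, -0.0005], "dr": [0, 0, 0]},
  ],
)

```text
time_s: 29.72
position: [0.4978, 0.1057, 0.0137]
tcp_rot: [[-1.0, -0.027, -0.004], [-0.027, 1.0, -0.001], [0.004, -0.001, -1.0]]
force: [-4.8, -4.1, 2.7]
opening: 0.364
grasp_force: 30.0
```

Request:
servo_tool(
  targets=[
    {"offset": [0, 0.001, 0], "dr": [0, 0, 0]},
    {"offset": [0, 0.002, 0], "dr": [0, 0, 0]},
    {"offset": [0, 0.002, 0], "dr": [0, 0, 0]},
  ],
)

```text
time_s: 29.97
position: [0.4978, 0.1068, 0.0138]
tcp_rot: [[-1.0, -0.028, -0.004], [-0.028, 1.0, -0.002], [0.004, -0.002, -1.0]]
force: [-4.6, -8.1, 2.9]
opening: 0.371
grasp_force: 30.0
```

Request:
servo_tool(
  targets=[
    {"offset": [0, 0.001, 0], "dr": [0, 0, 0]},
    {"offset": [0, 0.002, 0], "dr": [0, 0, 0]},
    {"offset": [0, 0.002, 0], "dr": [0, 0, 0]},
  ],
)

```text
time_s: 30.22
position: [0.4979, 0.1069, 0.0138]
tcp_rot: [[-1.0, -0.029, -0.004], [-0.029, 1.0, -0.005], [0.004, -0.005, -1.0]]
force: [-4.2, -16.5, 3.1]
opening: 0.366
grasp_force: 30.0
```

Request:
servo_tool(
  targets=[
    {"offset": [0.0005, -0.001, 0], "dr": [0, 0, 0]},
    {"offset": [0.0005, -0.002, 0], "dr": [0, 0, 0]},
    {"offset": [0.0005, -0.002, 0], "dr": [0, 0, 0]},
  ],
)

```text
time_s: 30.47
position: [0.4979, 0.1068, 0.0137]
tcp_rot: [[-1.0, -0.027, -0.003], [-0.027, 1.0, -0.002], [0.003, -0.002, -1.0]]
force: [-3.6, -6.8, 1.6]
opening: 0.363
grasp_force: 30.0
```

Request:
servo_tool(
  targets=[
    {"offset": [0, 0, 0], "dr": [0, 0, 0]},
    {"offset": [0, 0, 0], "dr": [0, 0, 0]},
    {"offset": [0, 0, 0], "dr": [0, 0, 0]},
    {"offset": [0, 0, 0], "dr": [0, 0, 0]},
    {"offset": [0, 0, -0.01], "dr": [0, 0, 0]},
    {"offset": [0, 0, -0.03], "dr": [0, 0, 0]},
    {"offset": [0, 0, -0.065], "dr": [0, 0, 0]},
    {"offset": [0, 0, -0.1], "dr": [0, 0, 0]},
    {"offset": [0, 0, -0.14], "dr": [0, 0, 0]},
    {"offset": [0, 0, -0.18], "dr": [0, 0, 0]},
    {"offset": [0, 0, -0.22], "dr": [0, 0, 0]},
    {"offset": [0, 0, -0.23], "dr": [0, 0, 0]},
    {"offset": [0, 0, -0.23], "dr": [0, 0, 0]},
  ],
  gripper=-0.38,
)

```text
time_s: 31.55
position: [0.5017, 0.1086, 0.2486]
tcp_rot: [[-1.0, -0.027, 0.01], [-0.027, 1.0, 0.0], [-0.01, -0.0, -1.0]]
force: [0.2, -0.2, -0.4]
opening: 0.688
grasp_force: 0.0
```

```bash
python3 - <<'E'
from h import *
print(bot.read_state()["position"])
c=cap("wrist"); np.savez("pics/w11.npz",**c); caps(c,.067); caps(c,.049)
d=cap("top"); caps(d,.067); caps(d,.049)
f=lambda x,y,z:[.467+x-.026*y,.0525+y+.026*x,z]
for y in (-.03,.0):
    X=np.linspace(-.06,-.02,41); print(y,[(round(X[i]*1000),int(c["color"][int(v),int(u)].sum())) for i,(u,v) in enumerate(proj(c,[f(x,y,.022) for x in X]))][::2])
rel([.57,-.31,.25],90)
E
```

```text
[0.50174212 0.10857196 0.24855941]
cap [222. 229.] [572.1  -9.1] [57.3 11.5] 90.0
cap [637. 215.] [539.8 511.1] [47.8 11.5] 16.2
cap [316. 172.] [495.7 107.1] [40.1 31.6] 1.5
cap [222. 229.] [578.8 -14.7] [60.  12.1] 90.0
cap [637. 215.] [544.9 530.6] [50.2 12.1] 16.2
cap [316. 172.] [498.7 107.1] [42.  33.2] 1.5
cap [431. 191.] [ 601.1 -310.6] [37.9 34.7] 1.7
cap [431. 191.] [ 604.8 -315.2] [38.4 35.2] 1.7
-0.03 [(-60, 750), (-58, 752), (-56, 752), (-54, 752), (-52, 751), (-50, 750), (-48, 748), (-46, 750), (-44, 748), (-42, 746), (-40, 750), (-38, 759), (-36, 434), (-34, 208), (-32, 243), (-30, 242), (-28, 243), (-26, 236), (-24, 242), (-22, 244), (-20, 239)]
0.0 [(-60, 421), (-58, 423), (-56, 424), (-54, 424), (-52, 416), (-50, 420), (-48, 423), (-46, 436), (-44, 625), (-42, 759), (-40, 753), (-38, 764), (-36, 431), (-34, 215), (-32, 254), (-30, 259), (-28, 254), (-26, 251), (-24, 254), (-22, 257), (-20, 253)]
t 31.65 off [-0.0606 -0.4202 -0.0063] dr [ 0.  -0.   1.5] len 0.425
```

```bash
python3 - <<'E'
from h import *
c=loadc("pics/w11.npz")
f=lambda x,y,z:[.467+x-.026*y,.0525+y+.026*x,z]
for y in (-.035,-.048,-.062,.015,-.005):
    X=np.arange(.014,.085,.0015)
    print(y,[(round((x-.014)*1000),int(c["color"][int(v),int(u)].sum())) for x,(u,v) in zip(X,proj(c,[f(x,y,.022) for x in X]))])
# lane-y profile at rel x=-40
Y=np.arange(-.085,.085,.0015)
print([(round(y*1000),int(c["color"][int(v),int(u)].sum())) for y,(u,v) in zip(Y,proj(c,[f(-.022,y,.03) for y in Y]))])
E
```

```text
-0.035 [(0, 237), (1, 244), (3, 236), (4, 240), (6, 243), (7, 238), (9, 241), (10, 231), (12, 240), (13, 233), (15, 241), (16, 234), (18, 232), (19, 232), (21, 244), (22, 244), (24, 229), (25, 236), (27, 231), (28, 214), (30, 134), (31, 108), (33, 105), (34, 111), (36, 116), (37, 111), (39, 105), (40, 121), (42, 114), (43, 112), (45, 112), (46, 113), (48, 105), (49, 109), (51, 174), (52, 296), (54, 385), (55, 399), (57, 399), (58, 405), (60, 392), (61, 388), (63, 391), (64, 387), (66, 425), (67, 634), (69, 749), (70, 748)]
-0.048 [(0, 234), (1, 247), (3, 243), (4, 236), (6, 243), (7, 240), (9, 245), (10, 235), (12, 239), (13, 238), (15, 243), (16, 244), (18, 233), (19, 240), (21, 237), (22, 242), (24, 240), (25, 234), (27, 243), (28, 212), (30, 153), (31, 116), (33, 113), (34, 117), (36, 118), (37, 115), (39, 112), (40, 112), (42, 120), (43, 121), (45, 108), (46, 114), (48, 111), (49, 119), (51, 210), (52, 334), (54, 387), (55, 400), (57, 403), (58, 393), (60, 393), (61, 387), (63, 387), (64, 375), (66, 417), (67, 611), (69, 744), (70, 743)]
-0.062 [(0, 382), (1, 513), (3, 508), (4, 
[... 2128 characters left out ...]
, (-10, 132), (-8, 127), (-7, 126), (-5, 123), (-4, 190), (-2, 240), (-1, 251), (1, 257), (2, 250), (4, 252), (5, 254), (7, 246), (8, 249), (10, 257), (11, 257), (13, 264), (14, 256), (16, 261), (17, 260), (19, 262), (20, 255), (22, 263), (23, 263), (25, 261), (26, 267), (28, 261), (29, 261), (31, 266), (32, 268), (34, 261), (35, 272), (37, 270), (38, 270), (40, 272), (41, 276), (43, 274), (44, 285), (46, 276), (47, 280), (49, 282), (50, 282), (52, 281), (53, 295), (55, 289), (56, 286), (58, 290), (59, 292), (61, 287), (62, 294), (64, 290), (65, 298), (67, 295), (68, 292), (70, 295), (71, 297), (73, 246), (74, 161), (76, 143), (77, 132), (79, 181), (80, 310), (82, 394), (83, 374), (85, 362)]
```

Cartridge 1 stands upright at (495.7,107.1) with yaw 1.5°, touching the fence (edge about 37-38 mm from the carriage centre) and the rib. Next is the second blue cartridge.

Request:
servo_tool(
  targets=[
    {"offset": [-0.007, -0.022, 0], "dr": [0, 0, 0]},
    {"offset": [-0.018, -0.058, 0], "dr": [0, 0, 0]},
    {"offset": [-0.03, -0.095, 0], "dr": [0, 0, 0]},
    {"offset": [-0.042, -0.132, 0], "dr": [0, 0, 0]},
    {"offset": [-0.054, -0.169, 0], "dr": [0, 0, 0]},
    {"offset": [-0.066, -0.206, 0], "dr": [0, 0, 0]},
    {"offset": [-0.078, -0.243, 0], "dr": [0, 0, 0]},
    {"offset": [-0.09, -0.28, 0], "dr": [0, 0, 0]},
    {"offset": [-0.102, -0.317, 0], "dr": [0, 0, 0]},
    {"offset": [-0.114, -0.354, 0], "dr": [0, 0, 0]},
    {"offset": [-0.124, -0.39, 0], "dr": [0, 0, 0]},
    {"offset": [-0.132, -0.415, 0], "dr": [0, 0, 0]},
    {"offset": [-0.137, -0.43, 0], "dr": [0, 0, 0]},
    {"offset": [-0.137, -0.43, 0], "dr": [0, 0, 0]},
    {"offset": [-0.137, -0.43, 0], "dr": [0, 0, 0]},
  ],
)

```text
time_s: 32.9
position: [0.6457, -0.3177, 0.2399]
tcp_rot: [[-1.0, -0.025, -0.005], [-0.025, 1.0, 0.004], [0.005, 0.004, -1.0]]
force: [-1.0, 0.6, 0.5]
opening: 0.69
grasp_force: 0.0
```

```bash
python3 - <<'E'
from h import *
print(bot.read_state()["position"])
caps(cap("wrist")); caps(cap("top"),.067)
rel([.6043,-.3178,-.0045],91.8)
E
```

```text
[ 0.64570729 -0.31773756  0.23985818]
cap [317. 145.] [ 605.3 -318.2] [40.  31.8] 2.7
cap [284. 223.] [497.5 106.8] [42.4 30.9] 2.1
t 33.0 off [ 0.0409 -0.0013  0.2463] dr [ 0.2 -0.2 -0.3] len 0.25
```

Request:
servo_tool(
  targets=[
    {"offset": [0.02, -0.001, 0.03], "dr": [0, 0, -1]},
    {"offset": [0.04, -0.002, 0.065], "dr": [0, 0, -1]},
    {"offset": [0.04, -0.002, 0.1], "dr": [0, 0, -1]},
    {"offset": [0.04, -0.002, 0.135], "dr": [0, 0, -1]},
    {"offset": [0.04, -0.002, 0.17], "dr": [0, 0, -1]},
    {"offset": [0.04, -0.002, 0.2], "dr": [0, 0, -1]},
    {"offset": [0.04, -0.002, 0.22], "dr": [0, 0, -1]},
    {"offset": [0.04, -0.002, 0.232], "dr": [0, 0, -1]},
    {"offset": [0.04, -0.002, 0.24], "dr": [0, 0, -1]},
    {"offset": [0.04, -0.002, 0.243], "dr": [0, 0, -1]},
    {"offset": [0.04, -0.002, 0.243], "dr": [0, 0, -1]},
    {"offset": [0.04, -0.002, 0.243], "dr": [0, 0, -1]},
  ],
)

```text
time_s: 34.0
position: [0.6084, -0.3215, 0.0025]
tcp_rot: [[-0.999, -0.044, 0.002], [-0.044, 0.999, -0.002], [-0.002, -0.002, -1.0]]
force: [-0.6, -0.5, 0.2]
opening: 0.691
grasp_force: 0.0
```

Request:
servo_tool(
  targets=[
    {"offset": [0.0025, 0.003, 0.003], "dr": [0, 0, 0]},
    {"offset": [0.0025, 0.003, 0.006], "dr": [0, 0, 0]},
    {"offset": [0.0025, 0.003, 0.006], "dr": [0, 0, 0]},
  ],
)

```text
time_s: 34.25
position: [0.6044, -0.3179, -0.0049]
tcp_rot: [[-0.999, -0.044, -0.0], [-0.044, 0.999, 0.0], [0.0, 0.0, -1.0]]
force: [-1.3, -0.3, -0.9]
opening: 0.694
grasp_force: 0.0
```

Request:
servo_tool(
  targets=[
    {"offset": [0, 0, 0], "dr": [0, 0, 0]},
    {"offset": [0, 0, 0], "dr": [0, 0, 0]},
    {"offset": [0, 0, 0], "dr": [0, 0, 0]},
    {"offset": [0, 0, 0], "dr": [0, 0, 0]},
    {"offset": [0, 0, 0], "dr": [0, 0, 0]},
    {"offset": [0, 0, 0], "dr": [0, 0, 0]},
    {"offset": [0, 0, 0], "dr": [0, 0, 0]},
  ],
  gripper=1,
)

```text
time_s: 34.83
position: [0.6047, -0.3183, -0.005]
tcp_rot: [[-0.999, -0.044, 0.0], [-0.044, 0.999, -0.0], [-0.0, -0.0, -1.0]]
force: [-0.6, -0.8, 0.8]
opening: 0.368
grasp_force: 30.0
```

Request:
servo_tool(
  targets=[
    {"offset": [0, 0, -0.01], "dr": [0, 0, 0]},
    {"offset": [0, 0, -0.03], "dr": [0, 0, 0]},
    {"offset": [0, 0, -0.06], "dr": [0, 0, 0]},
    {"offset": [0, 0, -0.095], "dr": [0, 0, 0]},
    {"offset": [0, 0, -0.13], "dr": [0, 0, 0]},
    {"offset": [0, 0, -0.13], "dr": [0, 0, 0]},
    {"offset": [0, 0, -0.13], "dr": [0, 0, 0]},
  ],
)

```text
time_s: 35.42
position: [0.6064, -0.3194, 0.1287]
tcp_rot: [[-0.999, -0.044, 0.005], [-0.044, 0.999, -0.004], [-0.005, -0.004, -1.0]]
force: [-0.7, 0.1, -0.7]
opening: 0.362
grasp_force: 30.0
```

```bash
python3 - <<'E'
from h import *
f=lambda x,y,z:[.467+x-.026*y,.0525+y+.026*x,z]
p=f(.024,-.047,.125); print(p); rel(p,91.5)
E
```

```text
[0.49222200000000005, 0.0061239999999999975, 0.125]
t 35.42 off [0.0998 0.3302 0.0018] dr [-0.2  0.3  1. ] len 0.345
```

Request:
servo_tool(
  targets=[
    {"offset": [0.006, 0.02, 0], "dr": [0, 0, 0.5]},
    {"offset": [0.016, 0.053, 0], "dr": [0, 0, 1]},
    {"offset": [0.027, 0.088, 0], "dr": [0, 0, 1]},
    {"offset": [0.038, 0.125, 0], "dr": [0, 0, 1]},
    {"offset": [0.049, 0.162, 0], "dr": [0, 0, 1]},
    {"offset": [0.06, 0.199, 0], "dr": [0, 0, 1]},
    {"offset": [0.071, 0.236, 0], "dr": [0, 0, 1]},
    {"offset": [0.082, 0.27, 0], "dr": [0, 0, 1]},
    {"offset": [0.091, 0.3, 0], "dr": [0, 0, 1]},
    {"offset": [0.097, 0.32, 0], "dr": [0, 0, 1]},
    {"offset": [0.099, 0.329, 0], "dr": [0, 0, 1]},
    {"offset": [0.099, 0.329, 0], "dr": [0, 0, 1]},
    {"offset": [0.099, 0.329, 0], "dr": [0, 0, 1]},
  ],
)

```text
time_s: 36.5
position: [0.4917, 0.0059, 0.1245]
tcp_rot: [[-1.0, -0.027, -0.0], [-0.027, 1.0, -0.0], [0.0, -0.0, -1.0]]
force: [1.1, 0.6, -0.4]
opening: 0.366
grasp_force: 30.0
```

Request:
servo_tool(
  targets=[
    {"offset": [0, 0, 0.03], "dr": [0, 0, 0]},
    {"offset": [0, 0, 0.06], "dr": [0, 0, 0]},
    {"offset": [0, 0, 0.08], "dr": [0, 0, 0]},
    {"offset": [0, 0, 0.095], "dr": [0, 0, 0]},
    {"offset": [0, 0, 0.1], "dr": [0, 0, 0]},
    {"offset": [0, 0, 0.1], "dr": [0, 0, 0]},
    {"offset": [0, 0, 0.1], "dr": [0, 0, 0]},
  ],
)

```text
time_s: 37.08
position: [0.4923, 0.0051, 0.025]
tcp_rot: [[-1.0, -0.025, 0.001], [-0.025, 1.0, -0.0], [-0.001, -0.0, -1.0]]
force: [-0.2, -0.1, -1.6]
opening: 0.364
grasp_force: 30.0
```

Request:
servo_tool(
  targets=[
    {"offset": [0, 0, 0.005], "dr": [0, 0, 0]},
    {"offset": [0, 0, 0.009], "dr": [0, 0, 0]},
    {"offset": [0, 0, 0.011], "dr": [0, 0, 0]},
    {"offset": [0, 0, 0.011], "dr": [0, 0, 0]},
  ],
)

```text
time_s: 37.42
position: [0.4914, 0.0062, 0.014]
tcp_rot: [[-1.0, -0.026, 0.0], [-0.026, 1.0, -0.0], [-0.0, -0.0, -1.0]]
force: [-0.2, 0.2, -1.1]
opening: 0.366
grasp_force: 30.0
```

Request:
servo_tool(
  targets=[
    {"offset": [-0.001, 0, 0], "dr": [0, 0, 0]},
    {"offset": [-0.002, 0, 0], "dr": [0, 0, 0]},
    {"offset": [-0.003, 0, 0], "dr": [0, 0, 0]},
    {"offset": [-0.003, 0, 0], "dr": [0, 0, 0]},
  ],
)

```text
time_s: 37.75
position: [0.495, 0.0063, 0.0142]
tcp_rot: [[-1.0, -0.026, 0.001], [-0.026, 1.0, -0.0], [-0.001, -0.0, -1.0]]
force: [-0.3, -0.6, 0.1]
opening: 0.366
grasp_force: 30.0
```

Request:
servo_tool(
  targets=[
    {"offset": [-0.001, 0, 0], "dr": [0, 0, 0]},
    {"offset": [-0.002, 0, 0], "dr": [0, 0, 0]},
    {"offset": [-0.002, 0, 0], "dr": [0, 0, 0]},
  ],
)

```text
time_s: 38.0
position: [0.4968, 0.0063, 0.014]
tcp_rot: [[-1.0, -0.026, 0.001], [-0.026, 1.0, -0.0], [-0.001, -0.0, -1.0]]
force: [0.0, -0.4, -0.5]
opening: 0.366
grasp_force: 30.0
```

Request:
servo_tool(
  targets=[
    {"offset": [-0.0005, 0, 0], "dr": [0, 0, 0]},
    {"offset": [-0.001, 0, 0], "dr": [0, 0, 0]},
    {"offset": [-0.0015, 0, 0], "dr": [0, 0, 0]},
    {"offset": [-0.0015, 0, 0], "dr": [0, 0, 0]},
  ],
)

```text
time_s: 38.33
position: [0.4981, 0.0063, 0.014]
tcp_rot: [[-1.0, -0.026, 0.0], [-0.026, 1.0, -0.0], [-0.0, -0.0, -1.0]]
force: [0.2, -0.2, -0.4]
opening: 0.367
grasp_force: 30.0
```

Request:
servo_tool(
  targets=[
    {"offset": [-0.0005, 0, 0], "dr": [0, 0, 0]},
    {"offset": [-0.001, 0, 0], "dr": [0, 0, 0]},
    {"offset": [-0.0015, 0, 0], "dr": [0, 0, 0]},
    {"offset": [-0.0015, 0, 0], "dr": [0, 0, 0]},
  ],
)

```text
time_s: 38.67
position: [0.4984, 0.0065, 0.0138]
tcp_rot: [[-1.0, -0.027, -0.002], [-0.027, 1.0, 0.0], [0.002, 0.0, -1.0]]
force: [-2.3, -0.4, 0.0]
opening: 0.365
grasp_force: 30.0
```

Contact with the fence at the same line as cartridge 1. Next is the rib.

Request:
servo_tool(
  targets=[
    {"offset": [0, 0.0015, 0], "dr": [0, 0, 0]},
    {"offset": [0, 0.003, 0], "dr": [0, 0, 0]},
    {"offset": [0, 0.004, 0], "dr": [0, 0, 0]},
    {"offset": [0, 0.004, 0], "dr": [0, 0, 0]},
  ],
)

```text
time_s: 39.0
position: [0.4983, 0.0107, 0.0138]
tcp_rot: [[-1.0, -0.027, -0.002], [-0.027, 1.0, 0.0], [0.002, 0.0, -1.0]]
force: [-1.7, -0.9, -1.3]
opening: 0.366
grasp_force: 30.0
```

Request:
servo_tool(
  targets=[
    {"offset": [0, 0.001, 0], "dr": [0, 0, 0]},
    {"offset": [0, 0.0018, 0], "dr": [0, 0, 0]},
    {"offset": [0, 0.0018, 0], "dr": [0, 0, 0]},
  ],
)

```text
time_s: 39.25
position: [0.4985, 0.0109, 0.0138]
tcp_rot: [[-1.0, -0.029, -0.002], [-0.029, 1.0, -0.002], [0.002, -0.002, -1.0]]
force: [-4.5, -8.1, -0.4]
opening: 0.363
grasp_force: 30.0
```

Request:
servo_tool(
  targets=[
    {"offset": [0, -0.001, 0.0007], "dr": [0, 0, 0]},
    {"offset": [0, -0.001, 0.0007], "dr": [0, 0, 0]},
  ],
)

```text
time_s: 39.42
position: [0.4984, 0.0108, 0.0132]
tcp_rot: [[-1.0, -0.027, -0.002], [-0.027, 1.0, -0.0], [0.002, -0.0, -1.0]]
force: [-4.3, -4.1, 1.2]
opening: 0.366
grasp_force: 30.0
```

Request:
servo_tool(
  targets=[
    {"offset": [0, 0, 0], "dr": [0, 0, 0]},
    {"offset": [0, 0, 0], "dr": [0, 0, 0]},
    {"offset": [0, 0, 0], "dr": [0, 0, 0]},
    {"offset": [0, 0, 0], "dr": [0, 0, 0]},
    {"offset": [0, 0, -0.01], "dr": [0, 0, 0]},
    {"offset": [0, 0, -0.03], "dr": [0, 0, 0]},
    {"offset": [0, 0, -0.065], "dr": [0, 0, 0]},
    {"offset": [0, 0, -0.1], "dr": [0, 0, 0]},
    {"offset": [0, 0, -0.14], "dr": [0, 0, 0]},
    {"offset": [0, 0, -0.18], "dr": [0, 0, 0]},
    {"offset": [0, 0, -0.22], "dr": [0, 0, 0]},
    {"offset": [0, 0, -0.23], "dr": [0, 0, 0]},
    {"offset": [0, 0, -0.23], "dr": [0, 0, 0]},
    {"offset": [0, 0, -0.23], "dr": [0, 0, 0]},
  ],
  gripper=-0.38,
)

```text
time_s: 40.58
position: [0.4992, 0.0114, 0.2441]
tcp_rot: [[-1.0, -0.026, 0.002], [-0.026, 1.0, -0.0], [-0.002, -0.0, -1.0]]
force: [-0.2, 1.4, 0.2]
opening: 0.693
grasp_force: 0.0
```

```bash
python3 - <<'E'
from h import *
print(bot.read_state()["position"])
c=cap("wrist"); np.savez("pics/w12.npz",**c); caps(c,.067)
f=lambda x,y,z:[.467+x-.026*y,.0525+y+.026*x,z]
X=np.arange(-.05,-.02,.001)
for y in (-.045,0): print([(round(x*1000),int(c["color"][int(v),int(u)].sum())) for x,(u,v) in zip(X,proj(c,[f(x,y,.022) for x in X]))][::2])
caps(cap("top"),.067)
# handle (black grip) in top cam: candidates for crank angle, tip z .134
H=np.array([.456,.2525])
t=cap("top"); im=t["color"].astype(int).sum(2)
for a in range(0,360,10):
    d=np.array([np.cos(np.deg2rad(a)),np.sin(np.deg2rad(a))])
    v=[int(im[int(q[1]),int(q[0])]) for q in proj(t,[[*(H+.055*d),z] for z in (.08,.1,.12)])]
    if max(v)<170: print(a,v)
E
```

```text
[0.49917872 0.01139948 0.2441164 ]
cap [415. 236.] [568.9 134.5] [10.6 50.5] 1.4
cap [396. 178.] [495.7 105.3] [39.9 32.3] 1.5
cap [317. 178.] [498.1  10.7] [39.9 32.6] 1.5
cap [636. 146.] [450.  383.4] [55.3 14.4] 15.4
[(-50, 441), (-48, 433), (-46, 429), (-44, 449), (-42, 661), (-40, 765), (-38, 765), (-36, 566), (-34, 270), (-32, 289), (-30, 280), (-28, 287), (-26, 282), (-24, 274), (-22, 280)]
[(-50, 442), (-48, 442), (-46, 442), (-44, 436), (-42, 445), (-40, 443), (-38, 398), (-36, 255), (-34, 119), (-32, 127), (-30, 126), (-28, 118), (-26, 127), (-24, 116), (-22, 119)]
cap [318. 227.] [491.6  11.2] [25.4 30.9] 1.6
```

Both cartridges are home: the same fence line (x_f 30 mm for both) and lane spacing as expected. Next I go back to the crank handle.

Request:
servo_tool(
  targets=[
    {"offset": [0.002, 0.018, 0], "dr": [0, 0, 6.5]},
    {"offset": [0.004, 0.034, 0], "dr": [0, 0, 13]},
    {"offset": [0.006, 0.05, 0], "dr": [0, 0, 19.5]},
    {"offset": [0.008, 0.067, 0], "dr": [0, 0, 26]},
    {"offset": [0.01, 0.084, 0], "dr": [0, 0, 32.5]},
    {"offset": [0.011, 0.1, 0], "dr": [0, 0, 39]},
    {"offset": [0.013, 0.117, 0], "dr": [0, 0, 45.5]},
    {"offset": [0.015, 0.134, 0], "dr": [0, 0, 52]},
    {"offset": [0.017, 0.15, 0], "dr": [0, 0, 58.5]},
    {"offset": [0.019, 0.167, 0], "dr": [0, 0, 65]},
    {"offset": [0.02, 0.184, 0], "dr": [0, 0, 71.5]},
    {"offset": [0.022, 0.2, 0], "dr": [0, 0, 78]},
    {"offset": [0.024, 0.215, 0], "dr": [0, 0, 84.5]},
    {"offset": [0.024, 0.215, 0], "dr": [0, 0, 87.5]},
    {"offset": [0.024, 0.215, 0], "dr": [0, 0, 87.5]},
    {"offset": [0.024, 0.215, 0], "dr": [0, 0, 87.5]},
  ],
)

```text
time_s: 42.07
position: [0.4687, 0.2253, 0.2416]
tcp_rot: [[-0.072, 0.997, -0.004], [0.997, 0.072, -0.001], [-0.001, -0.004, -1.0]]
force: [0.6, -0.3, -0.1]
opening: 0.688
grasp_force: 0.0
```

```bash
python3 - <<'E'
from h import *
print(bot.read_state()["position"])
c=cap("wrist"); np.savez("pics/w13.npz",**c)
im=c["color"].astype(int).sum(2); m=((im<130)*255).astype(np.uint8); m[216:]=0
n,l,s,ce=cv2.connectedComponentsWithStats(m)
for i in range(1,n):
    if s[i,4]>40: print(s[i],ce[i].round(0),at(c,*ce[i],.1).round(4))
H=[.456,.2525]
for a in range(20,100,10):
    d=np.deg2rad(a); print(a,proj(c,[[H[0]+.055*np.cos(d),H[1]+.055*np.sin(d),z] for z in (.062,.134)]).round(0).tolist())
E
```

```text
[0.46870672 0.22532116 0.24160241]
20 [[355.0, 141.0], [363.0, 146.0]]
30 [[352.0, 133.0], [360.0, 136.0]]
40 [[348.0, 126.0], [355.0, 127.0]]
50 [[343.0, 120.0], [348.0, 119.0]]
60 [[336.0, 114.0], [340.0, 113.0]]
70 [[329.0, 110.0], [331.0, 107.0]]
80 [[321.0, 107.0], [322.0, 104.0]]
90 [[313.0, 106.0], [311.0, 102.0]]
```

```bash
python3 - <<'E'
from h import *
c=loadc("pics/w13.npz")
cv2.imwrite("pics/v13.png",cv2.resize(c["color"][60:240,220:440,::-1],None,fx=3,fy=3,interpolation=cv2.INTER_CUBIC))
E
```

```text
(no output)
```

View pics/v13.png

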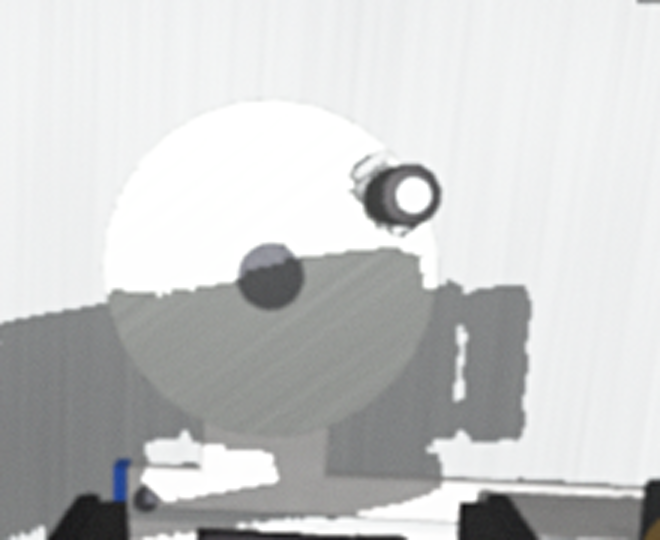

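The handle is upright, with its tip at wrist px (356.7,124.7) and the hub boss at (310,152). The pivot angle is about 42°, as expected after the push. That was the last picture to view, so checks are numeric from here on.

```bash
python3 - <<'E'
from h import *
c=loadc("pics/w13.npz")
p=at(c,356.7,124.7,.134); h=at(c,310.3,152,.045); print(p,h,np.rad2deg(np.arctan2(p[1]-.2525,p[0]-.456)),np.hypot(p[1]-.2525,p[0]-.456))
rel([.4955,.2905,.0883],4.2)
E
```

```text
[0.49948375 0.29042647 0.134     ] [0.45648064 0.25358926 0.045     ] 41.094893782930576 0.05769968036830671
t 42.12 off [0.0634 0.0315 0.1535] dr [-0.2  0.  -0.1] len 0.169
```

Request:
servo_tool(
  targets=[
    {"offset": [0.03, 0.017, 0.01], "dr": [0, 0, 0]},
    {"offset": [0.062, 0.034, 0.02], "dr": [0, 0, 0]},
    {"offset": [0.062, 0.034, 0.05], "dr": [0, 0, 0]},
    {"offset": [0.062, 0.034, 0.085], "dr": [0, 0, 0]},
    {"offset": [0.062, 0.034, 0.115], "dr": [0, 0, 0]},
    {"offset": [0.062, 0.034, 0.14], "dr": [0, 0, 0]},
    {"offset": [0.062, 0.034, 0.155], "dr": [0, 0, 0]},
    {"offset": [0.062, 0.034, 0.163], "dr": [0, 0, 0]},
    {"offset": [0.062, 0.034, 0.163], "dr": [0, 0, 0]},
    {"offset": [0.062, 0.034, 0.163], "dr": [0, 0, 0]},
  ],
)

```text
time_s: 42.95
position: [0.4996, 0.2894, 0.0803]
tcp_rot: [[-0.07, 0.998, -0.0], [0.998, 0.07, -0.0], [-0.0, -0.0, -1.0]]
force: [0.1, 0.1, 0.8]
opening: 0.689
grasp_force: 0.0
```

Request:
servo_tool(
  targets=[
    {"offset": [0, 0, 0], "dr": [0, 0, 0]},
    {"offset": [0, 0, 0], "dr": [0, 0, 0]},
    {"offset": [0, 0, 0], "dr": [0, 0, 0]},
    {"offset": [0, 0, 0], "dr": [0, 0, 0]},
    {"offset": [0, 0, 0], "dr": [0, 0, 0]},
    {"offset": [0, 0, 0], "dr": [0, 0, 0]},
    {"offset": [0, 0, 0], "dr": [0, 0, 0]},
    {"offset": [0, 0, 0], "dr": [0, 0, 0]},
    {"offset": [0, 0, 0], "dr": [0, 0, 0]},
  ],
  gripper=1,
)

```text
time_s: 43.7
position: [0.4996, 0.2898, 0.0805]
tcp_rot: [[-0.07, 0.998, 0.001], [0.998, 0.07, 0.0], [0.0, 0.001, -1.0]]
force: [-0.2, -0.5, 1.5]
opening: 0.22
grasp_force: 30.0
```

Request:
servo_tool(
  targets=[
    {"offset": [0.0038, -0.0032, 0], "dr": [0, 0, 0]},
    {"offset": [0.0073, -0.0067, 0], "dr": [0, 0, 0]},
    {"offset": [0.0134, -0.0146, 0], "dr": [0, 0, 0]},
    {"offset": [0.018, -0.0234, 0], "dr": [0, 0, 0]},
    {"offset": [0.0209, -0.0329, 0], "dr": [0, 0, 0]},
    {"offset": [0.0222, -0.0427, 0], "dr": [0, 0, 0]},
    {"offset": [0.0223, -0.0455, 0], "dr": [0, 0, 0]},
    {"offset": [0.0223, -0.0475, 0], "dr": [0, 0, 0]},
    {"offset": [0.0223, -0.0475, 0], "dr": [0, 0, 0]},
  ],
)

```text
time_s: 44.45
position: [0.4489, 0.3089, 0.0804]
tcp_rot: [[-0.07, 0.998, -0.002], [0.998, 0.07, 0.0], [0.0, -0.002, -1.0]]
force: [-1.5, 1.0, 4.0]
opening: 0.22
grasp_force: 30.0
```

```bash
cat >> h.py <<'E'
def front(c,lo=-.06,hi=.0):
    """carriage front edge x_f (mm) by dark step, at several y_f"""
    f=lambda x,y,z:[.467+x-.026*y,.0525+y+.026*x,z]
    X=np.arange(lo,hi,.001)
    for y in (-.06,-.03,.0,.01,.03):
        v=np.array([int(c["color"][int(q[1]),int(q[0])].sum()) if 0<=q[1]<400 and 0<=q[0]<640 else 0 for q in proj(c,[f(x,y,.022) for x in X])])
        print(y,v[::3].tolist())
E
python3 - <<'E'
from h import *
c=cap("top"); front(c); caps(c,.067)
E
```

```text
-0.06 [512, 500, 422, 288, 197, 183, 183, 182, 180, 179, 179, 211, 289, 338, 345, 347, 348, 341, 314, 269]
-0.03 [521, 501, 409, 251, 187, 180, 183, 180, 177, 180, 175, 163, 175, 179, 178, 189, 188, 190, 171, 186]
0.0 [518, 503, 428, 294, 202, 180, 177, 178, 181, 179, 180, 203, 264, 320, 348, 352, 353, 349, 350, 352]
0.01 [520, 508, 428, 292, 198, 183, 179, 177, 183, 185, 178, 195, 254, 316, 344, 350, 348, 343, 340, 337]
0.03 [522, 503, 424, 295, 202, 181, 181, 190, 176, 182, 183, 177, 186, 196, 207, 203, 209, 221, 223, 228]
cap [169. 245.] [426.9 423.5] [14.9 40. ] 22.6
cap [317. 229.] [484.6  11. ] [39.4 30.9] 1.6
cap [283. 229.] [480.7 106.2] [42.2 30.9] 2.1
```

The carriage is fully out again (front at about -52 mm) with both cartridges on the same line. Now I crank it fully in, clockwise.

Request:
servo_tool(
  targets=[
    {"offset": [0.0001, 0.0029, 0], "dr": [0, 0, 0]},
    {"offset": [-0.0001, 0.0078, 0], "dr": [0, 0, 0]},
    {"offset": [-0.0013, 0.0155, 0], "dr": [0, 0, 0]},
    {"offset": [-0.0044, 0.0248, 0], "dr": [0, 0, 0]},
    {"offset": [-0.0089, 0.0334, 0], "dr": [0, 0, 0]},
    {"offset": [-0.0149, 0.0411, 0], "dr": [0, 0, 0]},
    {"offset": [-0.0222, 0.0476, 0], "dr": [0, 0, 0]},
    {"offset": [-0.0305, 0.0528, 0], "dr": [0, 0, 0]},
    {"offset": [-0.0395, 0.0565, 0], "dr": [0, 0, 0]},
    {"offset": [-0.0491, 0.0585, 0], "dr": [0, 0, 0]},
    {"offset": [-0.0559, 0.0589, 0], "dr": [0, 0, 0]},
  ],
)

```text
time_s: 45.42
position: [0.5124, 0.2565, 0.0804]
tcp_rot: [[-0.068, 0.998, -0.003], [0.998, 0.068, 0.001], [0.001, -0.003, -1.0]]
force: [-3.0, 2.2, 6.3]
opening: 0.224
grasp_force: 30.0
```

Request:
servo_tool(
  targets=[
    {"offset": [-0.0097, -0.0009, 0], "dr": [0, 0, 0]},
    {"offset": [-0.0192, -0.0034, 0], "dr": [0, 0, 0]},
    {"offset": [-0.028, -0.0075, 0], "dr": [0, 0, 0]},
    {"offset": [-0.036, -0.0131, 0], "dr": [0, 0, 0]},
    {"offset": [-0.0429, -0.02, 0], "dr": [0, 0, 0]},
    {"offset": [-0.0485, -0.028, 0], "dr": [0, 0, 0]},
    {"offset": [-0.0526, -0.0368, 0], "dr": [0, 0, 0]},
    {"offset": [-0.0551, -0.0463, 0], "dr": [0, 0, 0]},
    {"offset": [-0.056, -0.056, 0], "dr": [0, 0, 0]},
    {"offset": [-0.0551, -0.0657, 0], "dr": [0, 0, 0]},
    {"offset": [-0.0526, -0.0752, 0], "dr": [0, 0, 0]},
    {"offset": [-0.0485, -0.084, 0], "dr": [0, 0, 0]},
    {"offset": [-0.0429, -0.092, 0], "dr": [0, 0, 0]},
    {"offset": [-0.036, -0.0989, 0], "dr": [0, 0, 0]},
    {"offset": [-0.028, -0.1045, 0], "dr": [0, 0, 0]},
    {"offset": [-0.0192, -0.1086, 0], "dr": [0, 0, 0]},
    {"offset": [-0.0097, -0.1112, 0], "dr": [0, 0, 0]},
    {"offset": [0, -0.112, 0], "dr": [0, 0, 0]},
  ],
)

```text
time_s: 46.92
position: [0.4013, 0.2495, 0.0804]
tcp_rot: [[-0.072, 0.997, 0.001], [0.997, 0.072, -0.001], [-0.002, 0.001, -1.0]]
force: [6.0, -2.8, 2.1]
opening: 0.221
grasp_force: 30.1
```

Request:
servo_tool(
  targets=[
    {"offset": [0.0097, 0.0009, 0], "dr": [0, 0, 0]},
    {"offset": [0.0192, 0.0034, 0], "dr": [0, 0, 0]},
    {"offset": [0.028, 0.0075, 0], "dr": [0, 0, 0]},
    {"offset": [0.036, 0.0131, 0], "dr": [0, 0, 0]},
    {"offset": [0.0429, 0.02, 0], "dr": [0, 0, 0]},
    {"offset": [0.0485, 0.028, 0], "dr": [0, 0, 0]},
    {"offset": [0.0526, 0.0368, 0], "dr": [0, 0, 0]},
    {"offset": [0.0551, 0.0463, 0], "dr": [0, 0, 0]},
    {"offset": [0.056, 0.056, 0], "dr": [0, 0, 0]},
    {"offset": [0.0551, 0.0657, 0], "dr": [0, 0, 0]},
    {"offset": [0.0526, 0.0752, 0], "dr": [0, 0, 0]},
    {"offset": [0.0485, 0.084, 0], "dr": [0, 0, 0]},
    {"offset": [0.0429, 0.092, 0], "dr": [0, 0, 0]},
    {"offset": [0.036, 0.0989, 0], "dr": [0, 0, 0]},
    {"offset": [0.028, 0.1045, 0], "dr": [0, 0, 0]},
    {"offset": [0.0192, 0.1086, 0], "dr": [0, 0, 0]},
    {"offset": [0.0097, 0.1112, 0], "dr": [0, 0, 0]},
    {"offset": [0, 0.112, 0], "dr": [0, 0, 0]},
  ],
)

```text
time_s: 48.42
position: [0.5117, 0.2577, 0.0804]
tcp_rot: [[-0.07, 0.998, -0.002], [0.998, 0.07, 0.0], [0.0, -0.002, -1.0]]
force: [1.4, 2.5, 6.7]
opening: 0.215
grasp_force: 30.0
```

Request:
servo_tool(
  targets=[
    {"offset": [-0.0097, -0.0009, 0], "dr": [0, 0, 0]},
    {"offset": [-0.0192, -0.0034, 0], "dr": [0, 0, 0]},
    {"offset": [-0.028, -0.0075, 0], "dr": [0, 0, 0]},
    {"offset": [-0.036, -0.0131, 0], "dr": [0, 0, 0]},
    {"offset": [-0.0429, -0.02, 0], "dr": [0, 0, 0]},
    {"offset": [-0.0485, -0.028, 0], "dr": [0, 0, 0]},
    {"offset": [-0.0526, -0.0368, 0], "dr": [0, 0, 0]},
    {"offset": [-0.0546, -0.0436, 0], "dr": [0, 0, 0]},
    {"offset": [-0.0556, -0.05, 0], "dr": [0, 0, 0]},
    {"offset": [-0.056, -0.0535, 0], "dr": [0, 0, 0]},
    {"offset": [-0.056, -0.0535, 0], "dr": [0, 0, 0]},
    {"offset": [-0.056, -0.0535, 0], "dr": [0, 0, 0]},
  ],
)

```text
time_s: 49.42
position: [0.4604, 0.1979, 0.0803]
tcp_rot: [[-0.07, 0.998, -0.005], [0.998, 0.07, -0.0], [0.0, -0.005, -1.0]]
force: [-1.2, 2.7, 9.6]
opening: 0.221
grasp_force: 30.0
```

Request:
servo_tool(
  targets=[
    {"offset": [0, -0.001, 0], "dr": [0, 0, 0]},
    {"offset": [0, -0.002, 0], "dr": [0, 0, 0]},
    {"offset": [0, -0.002, 0], "dr": [0, 0, 0]},
  ],
)

```text
time_s: 49.67
position: [0.4597, 0.1979, 0.0804]
tcp_rot: [[-0.07, 0.998, -0.003], [0.998, 0.07, -0.0], [0.0, -0.003, -1.0]]
force: [0.8, 2.5, 6.0]
opening: 0.222
grasp_force: 30.0
```

Request:
servo_tool(
  targets=[
    {"offset": [0, -0.001, 0], "dr": [0, 0, 0]},
    {"offset": [0, -0.002, 0], "dr": [0, 0, 0]},
    {"offset": [0, -0.002, 0], "dr": [0, 0, 0]},
  ],
)

```text
time_s: 49.92
position: [0.4579, 0.1978, 0.0804]
tcp_rot: [[-0.07, 0.998, -0.003], [0.998, 0.07, 0.0], [0.0, -0.003, -1.0]]
force: [0.5, 2.5, 5.8]
opening: 0.224
grasp_force: 30.0
```

Request:
servo_tool(
  targets=[
    {"offset": [0, -0.001, 0], "dr": [0, 0, 0]},
    {"offset": [0, -0.0015, 0], "dr": [0, 0, 0]},
    {"offset": [0, -0.0015, 0], "dr": [0, 0, 0]},
  ],
)

```text
time_s: 50.17
position: [0.4565, 0.1978, 0.0803]
tcp_rot: [[-0.07, 0.998, -0.002], [0.998, 0.07, 0.0], [0.0, -0.002, -1.0]]
force: [1.5, 3.5, 5.1]
opening: 0.222
grasp_force: 30.0
```

```bash
python3 - <<'E'
from h import *
t0=loadc("pics/top0.npz"); c=cap("top"); np.savez("pics/t14.npz",**c)
for col in (288,304,320):
    print(col,t0["color"][150:205,col].sum(1)[::2].tolist()); print("   ",c["color"][150:205,col].sum(1)[::2].tolist())
caps(c,.067,lo=(100,90,40),amin=20)
E
```

```text
288 [363, 365, 364, 402, 402, 353, 306, 305, 311, 284, 193, 176, 180, 212, 248, 251, 251, 252, 252, 249, 252, 238, 189, 214, 286, 238, 182, 440]
    [393, 395, 400, 435, 440, 388, 336, 333, 340, 293, 250, 267, 265, 264, 266, 268, 265, 252, 265, 277, 274, 248, 208, 235, 308, 262, 213, 476]
304 [366, 367, 371, 401, 399, 358, 306, 299, 310, 291, 201, 180, 177, 216, 250, 253, 248, 246, 250, 252, 252, 240, 196, 214, 284, 236, 91, 364]
    [401, 401, 403, 432, 433, 389, 333, 327, 341, 290, 201, 203, 206, 252, 274, 275, 275, 277, 277, 278, 275, 251, 208, 236, 308, 261, 138, 394]
320 [371, 372, 372, 400, 407, 360, 313, 300, 308, 294, 199, 183, 180, 215, 247, 247, 251, 248, 252, 253, 253, 237, 196, 205, 282, 247, 101, 346]
    [407, 402, 404, 432, 437, 394, 346, 330, 336, 301, 246, 261, 259, 263, 262, 263, 266, 251, 259, 277, 276, 250, 208, 225, 307, 276, 146, 385]
cap [318. 176.] [635.3  15. ] [38.1 31.5] 1.7
cap [284. 176.] [632.5 110.7] [38.3 28.6] 2.2
```

Carriage edges match the starting picture, and the cartridges moved in by 151 mm with it. Now I fold the handle: first align the yaw, then follow the arc.

Request:
servo_tool(
  targets=[
    {"offset": [0, 0, 0], "dr": [0, 0, 2.5]},
    {"offset": [0, 0, 0], "dr": [0, 0, 2.5]},
  ],
)

```text
time_s: 50.38
position: [0.4565, 0.1978, 0.0804]
tcp_rot: [[-0.025, 1.0, -0.003], [1.0, 0.025, 0.0], [0.0, -0.003, -1.0]]
force: [1.4, 3.0, 5.3]
opening: 0.223
grasp_force: 30.0
```

Request:
servo_tool(
  targets=[
    {"offset": [0.0076, 0, 0.0005], "dr": [0, 0, 0]},
    {"offset": [0.015, 0, 0.002], "dr": [0, 0, 0]},
    {"offset": [0.0222, 0, 0.0044], "dr": [0, 0, 0]},
    {"offset": [0.029, 0, 0.0078], "dr": [0, 0, 0]},
    {"offset": [0.0353, 0, 0.012], "dr": [0, 0, 0]},
    {"offset": [0.041, 0, 0.017], "dr": [0, 0, 0]},
    {"offset": [0.041, 0, 0.017], "dr": [0, 0, 0]},
  ],
)

```text
time_s: 50.97
position: [0.4559, 0.2391, 0.0634]
tcp_rot: [[-0.027, 1.0, -0.002], [1.0, 0.027, -0.0], [-0.0, -0.002, -1.0]]
force: [1.9, 3.0, 8.6]
opening: 0.215
grasp_force: 30.0
```

Request:
servo_tool(
  targets=[
    {"offset": [0.005, 0, 0.0057], "dr": [0, 0, 0]},
    {"offset": [0.0092, 0, 0.012], "dr": [0, 0, 0]},
    {"offset": [0.0126, 0, 0.0188], "dr": [0, 0, 0]},
    {"offset": [0.015, 0, 0.026], "dr": [0, 0, 0]},
    {"offset": [0.016, 0, 0.03], "dr": [0, 0, 0]},
    {"offset": [0.016, 0, 0.03], "dr": [0, 0, 0]},
  ],
)

```text
time_s: 51.47
position: [0.4561, 0.2562, 0.0331]
tcp_rot: [[-0.026, 1.0, -0.0], [1.0, 0.026, 0.002], [0.002, -0.0, -1.0]]
force: [1.2, 8.0, 5.2]
opening: 0.215
grasp_force: 30.0
```

Request:
servo_tool(
  targets=[
    {"offset": [0.0005, 0, 0.003], "dr": [0, 0, 0]},
    {"offset": [0.001, 0, 0.006], "dr": [0, 0, 0]},
    {"offset": [0.001, 0, 0.006], "dr": [0, 0, 0]},
  ],
)

```text
time_s: 51.72
position: [0.4562, 0.2572, 0.0274]
tcp_rot: [[-0.026, 1.0, 0.0], [1.0, 0.026, 0.002], [0.002, 0.0, -1.0]]
force: [1.5, 8.5, 4.7]
opening: 0.221
grasp_force: 30.0
```

Request:
servo_tool(
  targets=[
    {"offset": [0.001, 0, 0.003], "dr": [0, 0, 0]},
    {"offset": [0.001, 0, 0.006], "dr": [0, 0, 0]},
    {"offset": [0.001, 0, 0.006], "dr": [0, 0, 0]},
  ],
)

```text
time_s: 51.97
position: [0.4561, 0.2579, 0.0213]
tcp_rot: [[-0.026, 1.0, 0.0], [1.0, 0.026, 0.002], [0.002, 0.0, -1.0]]
force: [1.4, 7.7, 3.7]
opening: 0.217
grasp_force: 30.0
```

Request:
servo_tool(
  targets=[
    {"offset": [0, 0, 0.002], "dr": [0, 0, 0]},
    {"offset": [0, 0, 0.003], "dr": [0, 0, 0]},
    {"offset": [0, 0, 0.003], "dr": [0, 0, 0]},
  ],
)

```text
time_s: 52.22
position: [0.4562, 0.258, 0.0185]
tcp_rot: [[-0.026, 1.0, 0.0], [1.0, 0.026, 0.002], [0.002, 0.0, -1.0]]
force: [3.0, 8.8, 4.1]
opening: 0.215
grasp_force: 30.0
```

Request:
servo_tool(
  targets=[
    {"offset": [0, 0, 0], "dr": [0, 0, 0]},
    {"offset": [0, 0, 0], "dr": [0, 0, 0]},
    {"offset": [0, 0, 0], "dr": [0, 0, 0]},
    {"offset": [0, 0, 0], "dr": [0, 0, 0]},
    {"offset": [0, 0, 0], "dr": [0, 0, 0]},
    {"offset": [0, 0, -0.02], "dr": [0, 0, 0]},
    {"offset": [0, 0, -0.05], "dr": [0, 0, 0]},
    {"offset": [0, 0, -0.08], "dr": [0, 0, 0]},
    {"offset": [-0.01, 0, -0.12], "dr": [0, 0, 0]},
    {"offset": [-0.03, 0, -0.16], "dr": [0, 0, 0]},
    {"offset": [-0.05, 0, -0.2], "dr": [0, 0, 0]},
    {"offset": [-0.05, 0, -0.23], "dr": [0, 0, 0]},
    {"offset": [-0.05, 0, -0.23], "dr": [0, 0, 0]},
    {"offset": [-0.05, 0, -0.23], "dr": [0, 0, 0]},
  ],
  gripper=0,
)

```text
time_s: 53.38
position: [0.4586, 0.2057, 0.2502]
tcp_rot: [[-0.025, 1.0, 0.004], [1.0, 0.025, 0.001], [0.001, 0.004, -1.0]]
force: [0.7, -1.1, -0.7]
opening: 0.502
grasp_force: 0.0
```

```bash
python3 - <<'E'
from h import *
print(bot.read_state()["position"])
c=cap("wrist","w15"); np.savez("pics/w15.npz",**c)
s=cap("scene"); np.savez("pics/s15.npz",**s)
s0=loadc("pics/scene0.npz")
def grip(k,r0,r1,c0,c1,th):
    m=((k["color"].astype(int).sum(2)<th)*255).astype(np.uint8); q=np.zeros_like(m); q[r0:r1,c0:c1]=m[r0:r1,c0:c1]
    n,l,st,ce=cv2.connectedComponentsWithStats(q)
    for i in range(1,n):
        if st[i,4]>15: print("  ",st[i].tolist(),ce[i].round(1).tolist())
for n,k in (("s0",s0),("s",s)): print(n); grip(k,140,185,340,390,160)
print("w1"); grip(loadc("pics/w1.npz"),90,215,280,390,200)
print("w15"); grip(c,60,215,260,390,200)
P=np.array([.4565,.1977,.062]); d=np.array([-.026,1,0])
for th in (0,5,10,20):
    a=np.deg2rad(th); u=d*np.cos(a)+[0,0,np.sin(a)]; n=-d*np.sin(a)+[0,0,np.cos(a)]
    print(th,"wrist tip",proj(c,[P+.072*u,P+.072*u+.01*n,P+.014*u]).round(0).tolist(),"scene tip",proj(s,[P+.072*u,P+.072*u+.01*n,P+.043*u]).round(1).tolist())
E
```

```text
[0.45856872 0.20568992 0.25020403]
s0
   [372, 140, 11, 3, 22] [377.2, 140.6]
   [359, 156, 11, 12, 63] [364.1, 161.8]
s
   [372, 140, 11, 3, 22] [377.2, 140.6]
   [358, 158, 12, 10, 64] [363.5, 162.6]
w1
   [323, 142, 20, 49, 750] [333.2, 165.7]
w15
   [308, 124, 17, 49, 655] [315.8, 149.9]
0 wrist tip [[315.0, 123.0], [315.0, 123.0], [316.0, 172.0]] scene tip [[368.8, 159.0], [369.0, 156.6], [362.9, 162.1]]
5 wrist tip [[315.0, 123.0], [315.0, 124.0], [316.0, 172.0]] scene tip [[368.9, 157.5], [368.9, 155.2], [362.9, 161.2]]
10 wrist tip [[315.0, 124.0], [315.0, 126.0], [316.0, 172.0]] scene tip [[368.8, 156.1], [368.6, 153.9], [362.8, 160.4]]
20 wrist tip [[315.0, 127.0], [315.0, 130.0], [316.0, 173.0]] scene tip [[368.4, 153.4], [367.8, 151.5], [362.5, 158.8]]
```

The handle lies flat (scene centroid matches θ≈0). I'll press lightly on it with closed fingers to make sure.

Request:
servo_tool(
  targets=[
    {"offset": [0.02, 0, 0.02], "dr": [0, 0, 0]},
    {"offset": [0.048, 0, 0.04], "dr": [0, 0, 0]},
    {"offset": [0.048, 0, 0.06], "dr": [0, 0, 0]},
    {"offset": [0.048, 0, 0.08], "dr": [0, 0, 0]},
    {"offset": [0.048, 0, 0.1], "dr": [0, 0, 0]},
    {"offset": [0.048, 0, 0.12], "dr": [0, 0, 0]},
    {"offset": [0.048, 0, 0.14], "dr": [0, 0, 0]},
    {"offset": [0.048, 0, 0.16], "dr": [0, 0, 0]},
    {"offset": [0.048, 0, 0.175], "dr": [0, 0, 0]},
    {"offset": [0.048, 0, 0.185], "dr": [0, 0, 0]},
    {"offset": [0.048, 0, 0.19], "dr": [0, 0, 0]},
    {"offset": [0.048, 0, 0.19], "dr": [0, 0, 0]},
  ],
  gripper=1,
)

```text
time_s: 54.48
position: [0.4548, 0.2536, 0.0563]
tcp_rot: [[-0.026, 1.0, -0.005], [1.0, 0.026, -0.001], [-0.001, -0.005, -1.0]]
force: [0.7, 0.1, -0.4]
opening: 0.009
grasp_force: 0.0
```

Request:
servo_tool(
  targets=[
    {"offset": [0, 0, 0.003], "dr": [0, 0, 0]},
    {"offset": [0, 0, 0.006], "dr": [0, 0, 0]},
    {"offset": [0, 0, 0.008], "dr": [0, 0, 0]},
    {"offset": [0, 0, 0.008], "dr": [0, 0, 0]},
  ],
)

```text
time_s: 54.82
position: [0.4566, 0.254, 0.0505]
tcp_rot: [[-0.026, 1.0, 0.001], [1.0, 0.026, 0.0], [0.0, 0.001, -1.0]]
force: [-0.2, -1.1, -0.8]
opening: 0.005
grasp_force: 0.0
```

Request:
servo_tool(
  targets=[
    {"offset": [0, 0, 0.001], "dr": [0, 0, 0]},
    {"offset": [0, 0, 0.002], "dr": [0, 0, 0]},
    {"offset": [0, 0, 0.003], "dr": [0, 0, 0]},
    {"offset": [0, 0, 0.003], "dr": [0, 0, 0]},
  ],
)

```text
time_s: 55.15
position: [0.4567, 0.2541, 0.0474]
tcp_rot: [[-0.026, 1.0, 0.0], [1.0, 0.026, 0.0], [0.0, 0.001, -1.0]]
force: [0.1, 0.5, 1.1]
opening: 0.006
grasp_force: 0.3
```

Request:
servo_tool(
  targets=[
    {"offset": [0, 0, 0.001], "dr": [0, 0, 0]},
    {"offset": [0, 0, 0.0015], "dr": [0, 0, 0]},
    {"offset": [0, 0, 0.0015], "dr": [0, 0, 0]},
  ],
)

```text
time_s: 55.4
position: [0.4565, 0.254, 0.0457]
tcp_rot: [[-0.026, 1.0, 0.0], [1.0, 0.026, 0.0], [0.0, 0.0, -1.0]]
force: [0.2, -0.2, 1.1]
opening: 0.008
grasp_force: 0.3
```

Request:
servo_tool(
  targets=[
    {"offset": [0, 0, 0.001], "dr": [0, 0, 0]},
    {"offset": [0, 0, 0.0015], "dr": [0, 0, 0]},
    {"offset": [0, 0, 0.0015], "dr": [0, 0, 0]},
  ],
)

```text
time_s: 55.65
position: [0.4565, 0.254, 0.0441]
tcp_rot: [[-0.026, 1.0, -0.0], [1.0, 0.026, -0.0], [-0.0, -0.0, -1.0]]
force: [0.5, 0.3, 1.0]
opening: 0.003
grasp_force: 0.2
```

Request:
servo_tool(
  targets=[
    {"offset": [0, 0, 0.001], "dr": [0, 0, 0]},
    {"offset": [0, 0, 0.0015], "dr": [0, 0, 0]},
    {"offset": [0, 0, 0.0015], "dr": [0, 0, 0]},
  ],
)

```text
time_s: 55.9
position: [0.4566, 0.2541, 0.0428]
tcp_rot: [[-0.026, 1.0, 0.0], [1.0, 0.026, 0.0], [0.0, 0.0, -1.0]]
force: [0.1, 0.4, 1.3]
opening: 0.004
grasp_force: 0.9
```

About 1 N is the handle's own friction (0.05 N m at 56 mm), so it is still folding. I continue.

Request:
servo_tool(
  targets=[
    {"offset": [0, 0, 0.001], "dr": [0, 0, 0]},
    {"offset": [0, 0, 0.002], "dr": [0, 0, 0]},
    {"offset": [0, 0, 0.002], "dr": [0, 0, 0]},
  ],
)

```text
time_s: 56.15
position: [0.4575, 0.2542, 0.0417]
tcp_rot: [[-0.026, 1.0, 0.002], [1.0, 0.026, 0.001], [0.0, 0.002, -1.0]]
force: [-0.2, -0.7, 8.9]
opening: 0.001
grasp_force: 4.5
```

Request:
servo_tool(
  targets=[
    {"offset": [0, 0, 0.001], "dr": [0, 0, 0]},
    {"offset": [0, 0, 0.002], "dr": [0, 0, 0]},
    {"offset": [0, 0, 0.002], "dr": [0, 0, 0]},
  ],
)

```text
time_s: 56.4
position: [0.4586, 0.2544, 0.0408]
tcp_rot: [[-0.027, 1.0, 0.005], [1.0, 0.027, 0.001], [0.001, 0.005, -1.0]]
force: [-0.6, -1.1, 16.5]
opening: 0.009
grasp_force: 8.0
```

Request:
servo_tool(
  targets=[
    {"offset": [0, 0, 0.001], "dr": [0, 0, 0]},
    {"offset": [0, 0, 0.0015], "dr": [0, 0, 0]},
    {"offset": [0, 0, 0.0015], "dr": [0, 0, 0]},
  ],
)

```text
time_s: 56.65
position: [0.4594, 0.2545, 0.0402]
tcp_rot: [[-0.027, 1.0, 0.007], [1.0, 0.027, 0.001], [0.001, 0.007, -1.0]]
force: [0.3, -0.1, 21.0]
opening: 0.001
grasp_force: 10.3
```

At the stop. I retract and do a last check.

Request:
servo_tool(
  targets=[
    {"offset": [0, 0, -0.005], "dr": [0, 0, 0]},
    {"offset": [0, 0, -0.02], "dr": [0, 0, 0]},
    {"offset": [0, 0, -0.05], "dr": [0, 0, 0]},
    {"offset": [0, 0, -0.085], "dr": [0, 0, 0]},
    {"offset": [-0.015, 0, -0.12], "dr": [0, 0, 0]},
    {"offset": [-0.03, 0, -0.155], "dr": [0, 0, 0]},
    {"offset": [-0.05, 0, -0.19], "dr": [0, 0, 0]},
    {"offset": [-0.05, 0, -0.215], "dr": [0, 0, 0]},
    {"offset": [-0.05, 0, -0.215], "dr": [0, 0, 0]},
    {"offset": [-0.05, 0, -0.215], "dr": [0, 0, 0]},
  ],
)

```text
time_s: 57.48
position: [0.4585, 0.2038, 0.2535]
tcp_rot: [[-0.026, 1.0, 0.003], [1.0, 0.026, 0.001], [0.0, 0.003, -1.0]]
force: [0.4, -0.7, -0.2]
opening: 0.008
grasp_force: 0.0
```

```bash
python3 - <<'E'
from h import *
t0=loadc("pics/top0.npz"); c=cap("top"); w=cap("wrist")
for col in (304,):
    print(t0["color"][150:205,col].sum(1)[::2].tolist()); print(c["color"][150:205,col].sum(1)[::2].tolist())
caps(c,.067,lo=(100,90,40),amin=20)
m=((w["color"].astype(int).sum(2)<200)*255).astype(np.uint8); m[215:]=0
n,l,st,ce=cv2.connectedComponentsWithStats(m)
for i in range(1,n):
    x,y,ww,hh,a=st[i]
    if a>200: print(st[i],at(w,*ce[i],.062), [at(w,u,v,.062).round(4).tolist() for u,v in ((l[y]==i).nonzero()[0].mean()*np.array([1,0])+[0,y],(l[y+hh-1]==i).nonzero()[0].mean()*np.array([1,0])+[0,y+hh-1])])
caps(c,.049,lo=(0,0,185),hi=(180,60,255),amin=60)
print(bot.read_state()["time_s"])
E
```

```text
[366, 367, 371, 401, 399, 358, 306, 299, 310, 291, 201, 180, 177, 216, 250, 253, 248, 246, 250, 252, 252, 240, 196, 214, 284, 236, 91, 364]
[405, 402, 402, 438, 438, 392, 335, 333, 343, 293, 204, 199, 206, 257, 277, 275, 279, 276, 276, 280, 279, 251, 209, 240, 315, 267, 136, 396]
cap [318. 176.] [635.3  15. ] [38.1 31.5] 1.7
cap [284. 176.] [632.5 110.7] [38.3 28.6] 2.2
[311 146  14  24 258] [0.45603725 0.22473204 0.062     ] [[0.461, 0.2409, 0.062], [0.4575, 0.2128, 0.062]]
57.5833
```

```bash
python3 -c "
from rig import ticket
print(ticket.hand_in())"
```

```text
the job is handed in; nothing more can be done
None
```

The job is handed in at about 58 s: both blue cartridges are home in lanes 1 and 3, the carriage is cranked fully in and the handle is folded flat; however, pushing the first cartridge home moved the carriage about 13 mm in, turning the crank other than by its handle, which I then cranked fully out again before the final crank in.

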